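# Load the lids hollow side up and turn them to the lamp

### The arm

A 6-joint arm with a two-finger parallel gripper is mounted at the origin on the work surface. World frame = base frame: x ahead of the robot, y to its left, z up, the work surface at z = 0. Lengths are in m, angles in rad, forces in N, time in s.
With the tool pointing down it reaches from about 0.25 to 0.8 m from the base axis. Payload 3.9 kg.
Tool frame: the origin (TCP) lies at the very end of the fingers, on their centre line; the grasp point (between the pads) lies 19 mm behind it (arm.tcp_to_grasp is the distance from the TCP to the grasp point, in m); z points along the fingers, y is the line along which they close (so a half turn about z gives the same grasp; the last joint's range is limited). The gripper opens to 85 mm and grips with 20 to 120 N. Pads are 22 mm wide; open, the fingers measure 114 mm over their backs; the gripper's body (76 mm by 85 mm) begins 54 mm behind the grasp point. The pads swing forward as they close: fully open they stand 13 mm farther back than shut.
Start: joints at [1.134, 0.26, -0.138, 1.173, 0, 1.571], TCP at [0.222, 0.476, 0.231] pointing down, gripper open.
Joint ranges: [-2.78, 2.78], [-0.83, 1.72], [-1.28, 1.37], [-1.9, 2.12], [-1.57, 1.48], [-3.14, 3.14]. Speed limits (rad/s): [2.57, 2.57, 3.14, 3.14, 3.14, 3.14].

### API

Orientations are given as a unit quaternion [x, y, z, w].
In Python, from rig import arm gives the robot as it stands. The module is installed in compiled form; this text tells all that it offers.
- The arm moves only by the tool play_rows, never from a script. Its argument "commands" is a list of rows, each an object of numbers: "dx", "dy", "dz": the shift along the world's x, y, z each as a share of 0.3 m, from -1 to 1; "wx", "wy", "wz": the turn, a rotation vector about the world's x, y, z each as a share of 0.15 rad, from -1 to 1; "jaw": the closure, from -1 (fully open) to 1 (shut). In form: [{"dx": .., "dy": .., "dz": .., "wx": .., "wy": .., "wz": .., "jaw": ..}, ...]. A call has exactly 8 rows; each row shifts and turns the commanded pose from where the row before left it; what a row does not reach is not made up. A row lasts 1/8 s, in which the tool goes at most 62.5 mm and 10.7 degrees, less where a joint would pass 70% of its speed; a pose out of reach is approached as far as the arm can. A call with a number of a shift or a turn outside -1 to 1 is refused whole. A call with a gripper value outside its range is refused whole. The fingers move at their own pace and stop on an object; "newtons" is the grip in N (left out, the last holds). Time passes only in rows, so rows that do not move let the fingers close, or fill a call up. It gives the time, the measured TCP pose, the force, the opening and the grip force at its end, in the units of the state.
- arm.get_state(): the state, without advancing time (a new reading comes with each control period).
- arm.capture(name): name is "scene" or "side" or "wrist"; returns (picture, depth): 384x512x3 uint8, red, green, blue; 384x512 float32, m along the optical axis (not along the pixel's ray), 0 where there is no reading.
- arm.camera_info(name): a dict with "K" (3x3 intrinsics, pixels), "world_to_cam" (4x4, takes a point from world to camera coordinates); the wrist camera has in their place "tool_from_camera" (4x4, takes a point from camera to tool coordinates, whose origin is the TCP and whose axes are the flange's). Camera axes: x right, y down, z forward; pixel columns grow to the right and rows downward; lengths in m; the calibration is good to about 2 mm. A picture is of the moment at which its call begins: read the wrist's pose just before it. camera_info takes no time and is no camera call.
- arm.finish_job(): hands the job in; it is judged then, once.
Trained networks look in the newest picture that a camera, given by its name, has taken for a name from the list of things; names that differ only in an ending like _2 or _b are one class to them, and where a whole thing is asked for, a point or a joint stands for the part that bears it (a point fixed in the world has none). Each returns a list of dicts, best first, with "conf" (0 to 1); they miss things now and then, are a little off and sometimes report something else, mostly with a low value. They report only what shows in the picture. A call takes as long as a camera call. They do not tell look-alikes from the thing itself.
- arm.boxes_of(camera, query): "position" ([column, row] in pixels, amid what is visible of it).
The state is a dict: "clock": time; "q": joint angles; "joint_vel": joint speeds; "joint_torque": joint torques, N m; "eef_pos": TCP position; "tool_rot": TCP orientation; "ft_force": force on the tool from outside, world axes, zero at the start; "torque": the same for the moment, N m; "gripper_width": finger opening in m; "grip_force": force on a finger pad.
Only numpy, scipy, OpenCV 4.12 (cv2) and the standard library are available. Lean on these libraries where they do the work, as an engineer would, in place of code of your own. Each camera call takes 0.05 s, during which the arm holds its last target. There are 200 camera calls.

### The job

Get the washed specimen-box lids ready for the germ-killing lamp: lay every square orange lid flat in a pocket of the turntable, one to a pocket, hollow side up, turning over those that need it. Once all are in, turn the turntable clockwise by its upright post all the way to its stop, so that the lids end up facing the lamp, still seated. Leave the blue cap and the brown jar where they are.

Things in the scene. Friction and masses are not known exactly. Their poses are not given: they have to be found in the camera images.
- lid_a: square orange plastic lid, a shallow open box 48 x 48 x 22 mm high, 4 mm thick, about 40 g. Origin: centre of the outer face of its closed plate; z axis from there through the open hollow side, x and y square to its sides. z up = hollow up; z down = hollow down (origin 22 mm above what it lies on); z level = standing on edge (origin 24 mm up). Starts on the bench; may be absent (None).
- lid_b: square orange plastic lid, a shallow open box 48 x 48 x 22 mm high, 4 mm thick, about 40 g. Origin: centre of the outer face of its closed plate; z axis from there through the open hollow side, x and y square to its sides. z up = hollow up; z down = hollow down (origin 22 mm above what it lies on); z level = standing on edge (origin 24 mm up). Starts on the bench; may be absent (None).
- lid_c: square orange plastic lid, a shallow open box 48 x 48 x 22 mm high, 4 mm thick, about 40 g. Origin: centre of the outer face of its closed plate; z axis from there through the open hollow side, x and y square to its sides. z up = hollow up; z down = hollow down (origin 22 mm above what it lies on); z level = standing on edge (origin 24 mm up). Starts on the bench; may be absent (None).
- lid_d: square orange plastic lid, a shallow open box 48 x 48 x 22 mm high, 4 mm thick, about 40 g. Origin: centre of the outer face of its closed plate; z axis from there through the open hollow side, x and y square to its sides. z up = hollow up; z down = hollow down (origin 22 mm above what it lies on); z level = standing on edge (origin 24 mm up). Starts on the bench; may be absent (None).
- pocket0 (a point): floor centre of one of four square pockets on the turntable: 56 x 56 mm inside, rim 6 mm high and 4 mm thick, two sides square to the line from this point to the turntable's axis, 102 mm away. Floor = the disc's upper face, 28 mm above the bench. Neighbouring pockets are 50 degrees apart about the axis.
- pocket1 (a point): floor centre of one of four square pockets on the turntable: 56 x 56 mm inside, rim 6 mm high and 4 mm thick, two sides square to the line from this point to the turntable's axis, 102 mm away. Floor = the disc's upper face, 28 mm above the bench. Neighbouring pockets are 50 degrees apart about the axis.
- pocket2 (a point): floor centre of one of four square pockets on the turntable: 56 x 56 mm inside, rim 6 mm high and 4 mm thick, two sides square to the line from this point to the turntable's axis, 102 mm away. Floor = the disc's upper face, 28 mm above the bench. Neighbouring pockets are 50 degrees apart about the axis.
- pocket3 (a point): floor centre of one of four square pockets on the turntable: 56 x 56 mm inside, rim 6 mm high and 4 mm thick, two sides square to the line from this point to the turntable's axis, 102 mm away. Floor = the disc's upper face, 28 mm above the bench. Neighbouring pockets are 50 degrees apart about the axis.
- axis (a point): the turntable's turning axis, at the height of the disc's upper face (28 mm above the bench). The aluminium disc is 290 mm across and 10 mm thick, on a grey fixed foot 18 mm high. A hub 6 mm high stands on it.
- post (a point): point on the upright steel post on the disc, by which the turntable is turned: round, 14 mm across, 115 mm from the axis, rising 60 mm from the disc; this point lies 45 mm above the disc's upper face, 15 mm below the post's top. It is on the part of the disc that has no pockets.
- turntable (a joint): turn of the disc in rad, growing clockwise as seen from above, towards the lamp on the left; at its stop at 1.85. Starts between 0 and 0.3. It stays where it is left; friction about 0.25 N m (some 2 N at the post).
- cap: a loose blue screw cap, 24 mm across and 13 mm high, lying among the lids; not part of the job. Origin: centre of its underside
- jar: a brown glass jar with a white lid, 60 mm across and 60 mm high, beyond the lids; not part of the job. Origin: centre of its underside
Mind the look-alikes: they are no part of the job. Leave any purple or yellow look-alike of the lid_d alone. What is shaped like the lid_b but pink is not meant.

How it is judged:
By the outcome, as a careful person would: the job done as asked, in the order asked, and still so for the second after the job is handed in, with the robot touching nothing.
Of lid_a, lid_b, lid_c, lid_d only 3 to 4 are there at a start; the rules pass over those that are not, and their reading is None.
At some moment in a run one of lid_a, lid_b, lid_c, lid_d may be knocked a few centimetres aside while the robot is not near it.
It also fails if it takes over 210 s, if anything falls off the work surface, if the arm or the gripper's body presses on something with over 40 N, if the wrist force passes 120 N, or if a joint passes its speed limit or range.

## Working session

There is one attempt and no reset: what is moved stays moved. The work goes in short steps, Python scripts to look and compute and a tool call to move; the robot and the scene stay as the last step left them, time stands still between calls to the robot, and variables do not carry over. Pictures are saved under pics/ and viewed, at most 14 in all, crops included, and the job is handed in when it is done.

Besides the shell and the picture viewer there is one more tool, called in YAML: its name, and indented under it one key for each argument. play_rows: Moves the arm, as the interface text tells. Shift numbers are shares of 0.3 m and turn numbers shares of 0.15 rad, none past 1 either way. Its arguments: {"type":"object","properties":{"commands":{"type":"array"},"newtons":{"type":"number"}},"required":["commands"]}

```bash
mkdir -p pics; ls
cat > h.py <<'E'
import numpy as np, cv2
from rig import arm
from scipy.spatial.transform import Rotation as R
def snap(cam):
    st=arm.get_state(); p,d=arm.capture(cam); ci=arm.camera_info(cam)
    if 'world_to_cam' in ci: T=np.linalg.inv(np.array(ci['world_to_cam']))
    else:
        W=np.eye(4);W[:3,:3]=R.from_quat(st['tool_rot']).as_matrix();W[:3,3]=st['eef_pos'];T=W@np.array(ci['tool_from_camera'])
    return p,d,np.array(ci['K']),T
def cloud(d,K,T):
    v,u=np.mgrid[:d.shape[0],:d.shape[1]]
    c=np.stack([(u-K[0,2])/K[0,0]*d,(v-K[1,2])/K[1,1]*d,d],-1)
    w=c@T[:3,:3].T+T[:3,3]; w[d<=0]=np.nan
    return w
def save(n,p): cv2.imwrite('pics/'+n,cv2.cvtColor(p,cv2.COLOR_RGB2BGR))
E
python3 - <<'E'
from h import *
for c in('scene','side'):
    p,d,K,T=snap(c); save(c+'0.png',p); w=cloud(d,K,T); np.savez(c+'0.npz',p=p,d=d,K=K,T=T)
    print(c,T[:3,3].round(3),T[:3,2].round(2))
    for q in('lid_a','post','axis','pocket0','cap','jar'):
        for o in arm.boxes_of(c,q):
            u,v=np.round(o['position']).astype(int); print(q,u,v,round(o['conf'],2),w[v,u].round(3),p[v,u])
E
```

```text
pics
scene [ 0.97  -0.666  1.091] [-0.4   0.42 -0.81]
lid_a 195 243 0.87 [ 0.427 -0.373  0.008] [190  90  25]
lid_a 218 175 0.71 [ 0.312 -0.178  0.043] [119  68  78]
lid_a 272 239 0.69 [ 0.589 -0.225  0.048] [191  92  25]
lid_a 183 182 0.65 [ 0.261 -0.274  0.049] [191 107 131]
lid_a 179 215 0.63 [ 0.32  -0.345  0.006] [102  56 125]
lid_a 237 203 0.61 [ 0.432 -0.21   0.047] [187  92  31]
lid_a 163 262 0.58 [ 0.409 -0.474  0.006] [187 165   0]
lid_a 235 271 0.54 [ 0.578 -0.356  0.023] [190  92  25]
post 334 178 0.82 [0.567 0.081 0.024] [161 153 148]
post 336 176 0.17 [0.569 0.086 0.032] [79 74 76]
axis 334 176 0.69 [0.563 0.086 0.027] [68 66 64]
pocket0 337 179 0.6 [0.578 0.08  0.031] [141 135 131]
cap 238 241 0.56 [ 0.512 -0.283  0.013] [ 52  85 161]
jar 330 256 0.74 [ 0.74  -0.157  0.06 ] [187 187 179]
side [ 0.02  -0.71   0.901] [ 0.44  0.52 -0.73]
lid_a 192 257 0.94 [ 0.284 -0.188  0.047] [79 46 54]
lid_a 294 286 0.82 [ 0.433 -0.38   0.007] [122  63  25]
lid_a 328 247 0.81 [ 0.567 -0.36   0.019] [122  62  23]
lid_a 320 322 0.72 [ 0.417 -0.48   0.004] [122 112  26]
lid_a 244 237 0.7 [ 0.415 -0.219  0.044] [65 35 22]
lid_a 245 298 0.65 [ 0.327 -0.33   0.004] [68 36 83]
lid_a 292 211 0.47 [ 0.56  -0.235  0.048] [123  64  25]
post 218 149 0.59 [0.564 0.088 0.032] [46 46 44]
axis 218 149 0.6 [0.564 0.088 0.032] [46 46 44]
axis 219 154 0.2 [0.556 0.072 0.028] [115 112 108]
pocket0 220 153 0.86 [0.563 0.076 0.024] [117 114 110]
cap 289 243 0.54 [ 0.505 -0.286  0.011] [ 31  54 103]
jar 316 168 0.95 [ 0.719 -0.164  0.048] [62 61 57]
```

Run:
```python
import numpy as np,cv2
a=np.load('scene0.npz')['p'];b=np.load('side0.npz')['p']
im=np.vstack([cv2.resize(a[110:310,120:400],(784,560),interpolation=cv2.INTER_CUBIC)])
cv2.imwrite('pics/s_crop.png',im[:,:,::-1])
im=cv2.resize(b[100:350,120:400],(672,600),interpolation=cv2.INTER_CUBIC)
cv2.imwrite('pics/d_crop.png',im[:,:,::-1])
```

```text
(no output)
```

View pics/s_crop.png

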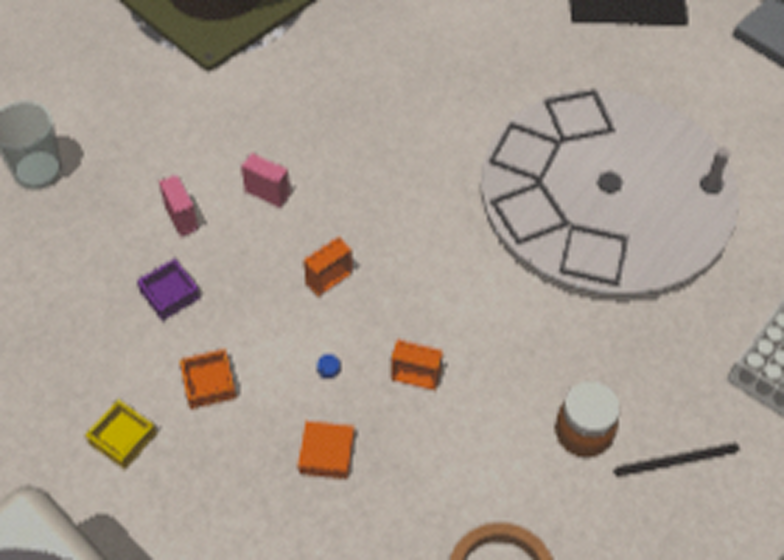

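View pics/d_crop.png

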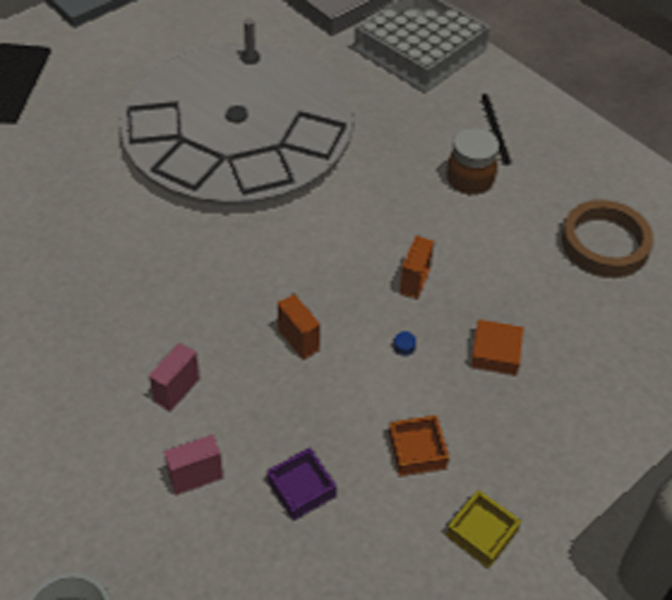

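Scene crop (784×560, 2.8 px per original pixel) and side crop agree on four orange lids. Candidates in scene pixels:
- **Orange, the ones meant:** (195,243) hollow up, (235,271) hollow down, (237,203) and (272,239) both standing on edge with the hollow towards the scene camera.
- **Look-alikes to leave:** pink (183,182) and (218,175), purple (179,215), yellow (163,262).

The turntable is at (338,175), with its post at (375,172).

```bash
cat >> h.py <<'E'
def orange(p):
    h=cv2.cvtColor(p,cv2.COLOR_RGB2HSV); return ((h[...,0]>=6)&(h[...,0]<=14)&(h[...,1]>190)).astype(np.uint8)
def lids(p,w,minpx=60):
    n,l,s,c=cv2.connectedComponentsWithStats(orange(p)); out=[]
    for i in range(1,n):
        if s[i,4]<minpx: continue
        q=w[l==i]; q=q[np.isfinite(q).all(1)]; q=q[(q[:,2]>-.01)&(q[:,2]<.12)]
        if len(q)<30: continue
        top=np.percentile(q[:,2],97)
        out.append((c[i],q,top))
    return out
E
python3 - <<'E'
from h import *
st=arm.get_state();print(st['eef_pos'],st['tool_rot'],R.from_quat(st['tool_rot']).as_matrix().round(2).tolist())
print(np.array(arm.camera_info('wrist')['tool_from_camera']).round(3).tolist(),arm.camera_info('wrist')['K'],arm.tcp_to_grasp)
from scipy.optimize import minimize
for c in('scene','side'):
    z=np.load(c+'0.npz');p=z['p'];w=cloud(z['d'],z['K'],z['T'])
    b=w[(w[...,0]>.3)&(w[...,0]<.6)&(w[...,1]<-.25)&(w[...,1]>-.45)];print(c,'bench z',np.nanmedian(b[:,2]).round(4),z['K'][0,0])
    for cc,q,top in lids(p,w):
        t=q[q[:,2]>top-.008]; r=cv2.minAreaRect((t[:,:2]*1000).astype(np.float32)); ra=cv2.minAreaRect((q[:,:2]*1000).astype(np.float32))
        print(cc.round(),len(q),'top',top.round(3),'toprect',np.round(r[0]),np.round(r[1]),round(r[2]),'all',np.round(ra[0]),np.round(ra[1]),round(ra[2]))
    # disc
    m=(abs(w[...,0]-.565)<.18)&(abs(w[...,1]-.085)<.18)&(w[...,2]>.022)&(w[...,2]<.04)
    q=w[m];print('disc z',np.median(q[:,2]).round(4), 'circ',cv2.minEnclosingCircle((q[:,:2]*1000).astype(np.float32)))
    m2=(abs(w[...,0]-.565)<.18)&(abs(w[...,1]-.085)<.18)&(w[...,2]>.055);q2=w[m2];print('post',len(q2),np.median(q2,0).round(3),q2[:,2].max().round(3))
    dk=m&(p.mean(-1)<np.median(p[m].mean(-1))*.72);rim=w[dk];hub=rim[np.hypot(rim[:,0]-.565,rim[:,1]-.085)<.035];print('hub',np.median(hub,0).round(3),len(rim))
    np.save(c+'_rim.npy',rim)
    def cost(v):
        best=[]
        for k in range(4):
            a=v[2]+k*np.radians(50)
            d=rim[:,:2]-v[:2];x=d[:,0]*np.cos(a)+d[:,1]*np.sin(a)-.102;y=-d[:,0]*np.sin(a)+d[:,1]*np.cos(a)
            best.append(abs(np.maximum(abs(x),abs(y))-.030))
        return np.minimum(np.min(best,0),.01).mean()
    res=min((minimize(cost,[.565,.085,a],method='Nelder-Mead',options=dict(initial_simplex=[[.565,.085,a],[.575,.085,a],[.565,.095,a],[.565,.085,a+.1]])) for a in np.arange(0,6.28,.15)),key=lambda r:r.fun)
    print('fit axis',res.x.round(4),res.fun.round(5))
E
```

```text
[0.22208715 0.47572035 0.23133063] [ 2.16666304e-01  9.76245723e-01  2.74036748e-05 -1.03031944e-05] [[-0.91, 0.42, -0.0], [0.42, 0.91, 0.0], [0.0, 0.0, -1.0]]
[[-0.0, -0.957, -0.291, 0.073], [1.0, -0.001, 0.002, 0.0], [-0.002, -0.291, 0.957, -0.143], [0.0, 0.0, 0.0, 1.0]] [[323.93882959   0.         253.05935384]
 [  0.         323.93882959 192.57184474]
 [  0.           0.           1.        ]] 0.0187
scene bench z 0.0017 426.4818524321028
[236. 201.] 81 top 0.053 toprect [ 427. -207.] [20. 43.] 0 all [ 425. -207.] [43. 23.] 88
[268. 237.] 104 top 0.053 toprect [ 577. -226.] [47. 22.] 29 all [ 576. -226.] [47. 23.] 29
[194. 245.] 170 top 0.026 toprect [ 435. -383.] [47. 43.] 55 all [ 433. -382.] [45. 48.] 60
[236. 269.] 269 top 0.027 toprect [ 575. -350.] [46. 48.] 38 all [ 575. -350.] [46. 48.] 36
disc z 0.0295 circ ((569.0633544921875, 95.76287078857422), 148.32064819335938)
post 47 [0.652 0.171 0.078] 0.092
hub [0.569 0.093 0.034] 637
fit axis [0.5688 0.0934 2.6082] 0.00299
side bench z 0.0002 434.0597958109472
[294. 207.] 124 top 0.051 toprect [ 576. -226.] [49. 21.] 31 all [ 576. -226.] [49. 21.] 31
[244. 231.] 124 top 0.05 toprect [ 426. -205.] [48. 20.] 85 all [ 426. -206.] [48. 20.] 85
[327. 242.] 284 top 0.024 toprect [ 574. -349.] [49. 45.] 38 all [ 574. -349.] [49. 45.] 38
[293. 284.] 274 top 0.024 toprect [ 432. -380.] [48. 46.] 60 all [ 432. -380.] [48. 46.] 60
disc z 0.028 circ ((571.31494140625, 94.01837158203125), 147.80445861816406)
post 46 [0.65  0.169 0.074] 0.089
hub [0.569 0.093 0.033] 837
fit axis [0.5695 0.0924 2.6051] 0.00388
```

Both views agree to about 2 mm:
- **Turntable:** axis (0.569, 0.093), first pocket at 149.3°, pitch 50°, disc z 0.028, post (0.651, 0.170).
- **Lids:** A, hollow up, (0.433, −0.381), yaw 60°. B, hollow down, (0.575, −0.350), yaw 37°. C, on edge, (0.426, −0.206). D, on edge, (0.576, −0.226).

I'll tip C and D onto their closed plates by pushing from the hollow side.

play_rows:
  commands:
    - {"dx": 0.07, "dy": -0.19, "jaw": 1}
    - {"dx": 0.07, "dy": -0.19, "jaw": 1}
    - {"dx": 0.07, "dy": -0.19, "jaw": 1}
    - {"dx": 0.07, "dy": -0.19, "jaw": 1}
    - {"dx": 0.07, "dy": -0.19, "jaw": 1}
    - {"dx": 0.07, "dy": -0.19, "jaw": 1}
    - {"dx": 0.07, "dy": -0.19, "jaw": 1}
    - {"dx": 0.07, "dy": -0.19, "jaw": 1}
  newtons: 30

```text
$.commands[0]: bad value
```

play_rows:
  commands:
    - {"dx": 0.07, "dy": -0.19, "jaw": 1}
    - {"dx": 0.07, "dy": -0.19, "jaw": 1}
    - {"dx": 0.07, "dy": -0.19, "jaw": 1}
    - {"dx": 0.07, "dy": -0.19, "jaw": 1}
    - {"dz": -0.1, "jaw": 1}
    - {"dz": -0.1, "jaw": 1}
    - {"dz": -0.1, "jaw": 1}
    - {"jaw": 1}

```text
$.commands[0]: bad value
```

play_rows:
  commands:
    - {"dx": 0.07, "dy": -0.19, "dz": 0, "wx": 0, "wy": 0, "wz": 0, "jaw": 1}
    - {"dx": 0.07, "dy": -0.19, "dz": 0, "wx": 0, "wy": 0, "wz": 0, "jaw": 1}
    - {"dx": 0.07, "dy": -0.19, "dz": 0, "wx": 0, "wy": 0, "wz": 0, "jaw": 1}
    - {"dx": 0.07, "dy": -0.19, "dz": 0, "wx": 0, "wy": 0, "wz": 0, "jaw": 1}
    - {"dx": 0.07, "dy": -0.19, "dz": 0, "wx": 0, "wy": 0, "wz": 0, "jaw": 1}
    - {"dx": 0.07, "dy": -0.19, "dz": 0, "wx": 0, "wy": 0, "wz": 0, "jaw": 1}
    - {"dx": 0.07, "dy": -0.19, "dz": 0, "wx": 0, "wy": 0, "wz": 0, "jaw": 1}
    - {"dx": 0.07, "dy": -0.19, "dz": 0, "wx": 0, "wy": 0, "wz": 0, "jaw": 1}
  newtons: 30

```text
clock: 1.7
eef_pos: [0.3907, 0.0178, 0.2317]
tool_rot: [0.217, 0.976, 0.0, 0.001]
ft_force: [1.3, 1.0, 0.5]
gripper_width: -0.0003
grip_force: 0.0
```

play_rows:
  commands:
    - {"dx": 0.07, "dy": -0.19, "dz": 0, "wx": 0, "wy": 0, "wz": 0, "jaw": 1}
    - {"dx": 0.07, "dy": -0.19, "dz": 0, "wx": 0, "wy": 0, "wz": 0, "jaw": 1}
    - {"dx": 0.07, "dy": -0.19, "dz": 0, "wx": 0, "wy": 0, "wz": 0, "jaw": 1}
    - {"dx": 0.073, "dy": -0.185, "dz": 0, "wx": 0, "wy": 0, "wz": 0, "jaw": 1}
    - {"dx": 0, "dy": 0, "dz": -0.2, "wx": 0, "wy": 0, "wz": 0, "jaw": 1}
    - {"dx": 0, "dy": 0, "dz": -0.2, "wx": 0, "wy": 0, "wz": 0, "jaw": 1}
    - {"dx": 0, "dy": 0, "dz": -0.2, "wx": 0, "wy": 0, "wz": 0, "jaw": 1}
    - {"dx": 0, "dy": 0, "dz": -0.05, "wx": 0, "wy": 0, "wz": 0, "jaw": 1}

```text
clock: 2.7
eef_pos: [0.4716, -0.2054, 0.033]
tool_rot: [0.217, 0.976, 0.001, -0.004]
ft_force: [-0.1, -0.1, -0.3]
gripper_width: -0.0001
grip_force: 0.0
```

Push in −x about 45 mm, then lift.

play_rows:
  commands:
    - {"dx": -0.04, "dy": 0.0, "dz": 0, "wx": 0, "wy": 0, "wz": 0, "jaw": 1}
    - {"dx": -0.04, "dy": 0, "dz": 0, "wx": 0, "wy": 0, "wz": 0, "jaw": 1}
    - {"dx": -0.04, "dy": 0, "dz": 0, "wx": 0, "wy": 0, "wz": 0, "jaw": 1}
    - {"dx": -0.04, "dy": 0, "dz": 0, "wx": 0, "wy": 0, "wz": 0, "jaw": 1}
    - {"dx": 0, "dy": 0, "dz": 0, "wx": 0, "wy": 0, "wz": 0, "jaw": 1}
    - {"dx": 0.05, "dy": 0, "dz": 0.1, "wx": 0, "wy": 0, "wz": 0, "jaw": 1}
    - {"dx": 0.05, "dy": 0, "dz": 0.1, "wx": 0, "wy": 0, "wz": 0, "jaw": 1}
    - {"dx": 0, "dy": 0, "dz": 0.1, "wx": 0, "wy": 0, "wz": 0, "jaw": 1}

```text
clock: 3.7
eef_pos: [0.4588, -0.2071, 0.1276]
tool_rot: [0.216, 0.976, -0.0, 0.001]
ft_force: [0.9, 0.5, -0.3]
gripper_width: -0.0
grip_force: 0.0
```

```bash
cat >> h.py <<'E'
def report(c='side'):
    p,d,K,T=snap(c); w=cloud(d,K,T)
    for cc,q,top in lids(p,w):
        ra=cv2.minAreaRect((q[:,:2]*1000).astype(np.float32))
        print(c,cc.round(),len(q),'top',top.round(3),'zmed',np.median(q[:,2]).round(3),np.round(ra[0]),np.round(ra[1]),round(ra[2]))
    return p,d,K,T
E
python3 - <<'E'
from h import *
report('side');report('scene');print(arm.get_state()['eef_pos'],arm.get_state()['q'])
E
```

```text
side [294. 207.] 126 top 0.051 zmed 0.048 [ 576. -226.] [49. 22.] 30
side [327. 242.] 280 top 0.024 zmed 0.022 [ 574. -349.] [48. 45.] 39
side [231. 246.] 204 top 0.024 zmed 0.005 [ 389. -203.] [47. 46.] 87
side [293. 285.] 265 top 0.023 zmed 0.005 [ 432. -380.] [48. 45.] 60
scene [230. 199.] 154 top 0.026 zmed 0.008 [ 389. -202.] [47. 46.] 86
scene [268. 237.] 106 top 0.053 zmed 0.049 [ 576. -226.] [46. 22.] 31
scene [194. 245.] 172 top 0.026 zmed 0.006 [ 432. -381.] [45. 47.] 60
scene [236. 269.] 268 top 0.026 zmed 0.023 [ 575. -350.] [46. 46.] 39
[ 0.46019622 -0.20803179  0.12970777] [-4.24627217e-01  2.87973264e-01 -3.78885170e-01  8.96474331e-01
  1.09805545e-04  1.18573960e-02]
```

C now lies hollow up. Next, tip D towards (−0.5, 0.87).

play_rows:
  commands:
    - {"dx": 0.157, "dy": -0.068, "dz": 0, "wx": 0, "wy": 0, "wz": 0, "jaw": 1}
    - {"dx": 0.157, "dy": -0.068, "dz": 0, "wx": 0, "wy": 0, "wz": 0, "jaw": 1}
    - {"dx": 0.157, "dy": -0.068, "dz": 0, "wx": 0, "wy": 0, "wz": 0, "jaw": 1}
    - {"dx": 0, "dy": 0, "dz": -0.16, "wx": 0, "wy": 0, "wz": 0, "jaw": 1}
    - {"dx": 0, "dy": 0, "dz": -0.16, "wx": 0, "wy": 0, "wz": 0, "jaw": 1}
    - {"dx": 0, "dy": 0, "dz": 0, "wx": 0, "wy": 0, "wz": 0, "jaw": 1}
    - {"dx": -0.02, "dy": 0.035, "dz": 0, "wx": 0, "wy": 0, "wz": 0, "jaw": 1}
    - {"dx": -0.02, "dy": 0.035, "dz": 0, "wx": 0, "wy": 0, "wz": 0, "jaw": 1}

```text
clock: 4.8
eef_pos: [0.5874, -0.2469, 0.0327]
tool_rot: [0.217, 0.976, -0.0, 0.002]
ft_force: [0.4, 0.2, 0.2]
gripper_width: 0.0003
grip_force: 0.0
```

play_rows:
  commands:
    - {"dx": -0.02, "dy": 0.035, "dz": 0, "wx": 0, "wy": 0, "wz": 0, "jaw": 1}
    - {"dx": -0.02, "dy": 0.035, "dz": 0, "wx": 0, "wy": 0, "wz": 0, "jaw": 1}
    - {"dx": 0, "dy": 0, "dz": 0, "wx": 0, "wy": 0, "wz": 0, "jaw": 1}
    - {"dx": 0.02, "dy": -0.035, "dz": 0.1, "wx": 0, "wy": 0, "wz": 0, "jaw": 1}
    - {"dx": 0.02, "dy": -0.035, "dz": 0.15, "wx": 0, "wy": 0, "wz": 0, "jaw": -1}
    - {"dx": 0, "dy": 0, "dz": 0.15, "wx": 0, "wy": 0, "wz": 0, "jaw": -1}
    - {"dx": 0, "dy": 0, "dz": 0, "wx": 0, "wy": 0, "wz": 0, "jaw": -1}
    - {"dx": 0, "dy": 0, "dz": 0, "wx": 0, "wy": 0, "wz": 0, "jaw": -1}

```text
clock: 5.8
eef_pos: [0.5861, -0.2471, 0.1499]
tool_rot: [0.217, 0.976, -0.0, -0.0]
ft_force: [-0.8, 0.2, -0.2]
gripper_width: 0.0722
grip_force: 0.0
```

Run:
```python
from h import *
report('side');report('scene');s=arm.get_state();print(s['eef_pos'],s['q'],s['gripper_width'])
```

```text
side [232. 245.] 210 top 0.024 zmed 0.005 [ 390. -203.] [48. 46.] 86
side [327. 242.] 284 top 0.024 zmed 0.022 [ 575. -349.] [47. 45.] 39
side [293. 285.] 270 top 0.024 zmed 0.005 [ 432. -380.] [48. 45.] 61
scene [230. 200.] 136 top 0.026 zmed 0.008 [ 390. -203.] [45. 47.] 85
scene [194. 245.] 168 top 0.026 zmed 0.007 [ 433. -382.] [45. 44.] 61
scene [236. 269.] 270 top 0.027 zmed 0.023 [ 575. -350.] [46. 47.] 38
[ 0.58522331 -0.24658478  0.14865982] [-3.98748347e-01  4.91083825e-01  3.29492457e-04  1.08298344e+00
 -5.55323187e-05  3.80456445e-02] 0.08479008382106479
```

D should be under the arm; I'll check it later. Next is B, hollow down: grip it leaning 45° towards the base, turn it 110° about the closing axis (yaw 38°), and set it down in free space.

play_rows:
  commands:
    - {"dx": -0.004, "dy": -0.09, "dz": 0, "wx": 0, "wy": 0, "wz": -0.785, "jaw": -1}
    - {"dx": -0.004, "dy": -0.09, "dz": 0, "wx": 0, "wy": 0, "wz": -0.785, "jaw": -1}
    - {"dx": -0.004, "dy": -0.09, "dz": 0, "wx": 0, "wy": 0, "wz": -0.785, "jaw": -1}
    - {"dx": -0.004, "dy": -0.09, "dz": 0, "wx": 0, "wy": 0, "wz": -0.785, "jaw": -1}
    - {"dx": 0, "dy": 0, "dz": -0.08, "wx": -0.688, "wy": -0.538, "wz": 0, "jaw": -1}
    - {"dx": 0, "dy": 0, "dz": -0.08, "wx": -0.688, "wy": -0.538, "wz": 0, "jaw": -1}
    - {"dx": 0, "dy": 0, "dz": -0.08, "wx": -0.688, "wy": -0.538, "wz": 0, "jaw": -1}
    - {"dx": 0, "dy": 0, "dz": 0, "wx": -0.688, "wy": -0.538, "wz": 0, "jaw": -1}

```text
clock: 6.9
eef_pos: [0.578, -0.3533, 0.0744]
tool_rot: [0.423, 0.869, -0.114, 0.231]
ft_force: [0.0, -0.6, -0.2]
gripper_width: 0.0854
grip_force: 0.0
```

play_rows:
  commands:
    - {"dx": 0, "dy": 0, "dz": 0, "wx": -0.688, "wy": -0.538, "wz": 0, "jaw": -1}
    - {"dx": 0, "dy": 0, "dz": 0, "wx": -0.688, "wy": -0.538, "wz": 0, "jaw": -1}
    - {"dx": 0, "dy": 0, "dz": 0, "wx": 0, "wy": 0, "wz": 0, "jaw": -1}
    - {"dx": 0, "dy": 0, "dz": 0, "wx": 0, "wy": 0, "wz": 0, "jaw": -1}
    - {"dx": 0, "dy": 0, "dz": 0, "wx": 0, "wy": 0, "wz": 0, "jaw": -1}
    - {"dx": 0, "dy": 0, "dz": 0, "wx": 0, "wy": 0, "wz": 0, "jaw": -1}
    - {"dx": 0, "dy": 0, "dz": 0, "wx": 0, "wy": 0, "wz": 0, "jaw": -1}
    - {"dx": 0, "dy": 0, "dz": 0, "wx": 0, "wy": 0, "wz": 0, "jaw": -1}

```text
clock: 7.9
eef_pos: [0.5816, -0.3552, 0.0786]
tool_rot: [0.405, 0.83, -0.168, 0.344]
ft_force: [-1.0, -0.1, -0.5]
gripper_width: 0.0856
grip_force: 0.0
```

```bash
cat >> h.py <<'E'
def st():
    s=arm.get_state();M=R.from_quat(s['tool_rot']).as_matrix()
    print('t',round(s['clock'],2),'pos',np.round(s['eef_pos'],4),'q',np.round(s['q'],2),'x',M[:,0].round(3),'y',M[:,1].round(3),'yaw',np.degrees(np.arctan2(M[1,1],M[0,1])).round(1),'z',M[:,2].round(3),'w',round(s['gripper_width'],4),'g',np.round(s['grip_force'],1))
E
python3 - <<'E'
from h import *
st();report('side');report('scene')
E
```

```text
t 7.9 pos [ 0.5816 -0.3552  0.0786] q [-0.38  0.39 -0.85 -0.39 -0.36  0.39] x [-0.434  0.557 -0.708] y [0.788 0.615 0.001] yaw 38.0 z [ 0.436 -0.557 -0.707] w 0.0856 g 0.0
side [279. 210.] 179 top 0.023 zmed 0.005 [ 558. -194.] [49. 47.] 30
side [232. 245.] 220 top 0.024 zmed 0.006 [ 389. -203.] [48. 46.] 85
side [328. 245.] 184 top 0.025 zmed 0.022 [ 575. -349.] [48. 45.] 38
side [293. 284.] 269 top 0.023 zmed 0.005 [ 432. -380.] [49. 45.] 60
scene [272. 231.] 160 top 0.025 zmed 0.006 [ 559. -194.] [45. 48.] 28
scene [194. 245.] 178 top 0.026 zmed 0.006 [ 434. -382.] [46. 47.] 61
scene [236. 269.] 273 top 0.027 zmed 0.023 [ 575. -350.] [47. 47.] 38
```

D is hollow up at (0.558, −0.194). Descend on B and grip.

play_rows:
  commands:
    - {"dx": 0, "dy": 0, "dz": -0.12, "wx": 0, "wy": 0, "wz": 0, "jaw": -1}
    - {"dx": 0, "dy": 0, "dz": -0.1, "wx": 0, "wy": 0, "wz": 0, "jaw": -1}
    - {"dx": 0, "dy": 0, "dz": -0.012, "wx": 0, "wy": 0, "wz": 0, "jaw": -1}
    - {"dx": 0, "dy": 0, "dz": 0, "wx": 0, "wy": 0, "wz": 0, "jaw": 1}
    - {"dx": 0, "dy": 0, "dz": 0, "wx": 0, "wy": 0, "wz": 0, "jaw": 1}
    - {"dx": 0, "dy": 0, "dz": 0, "wx": 0, "wy": 0, "wz": 0, "jaw": 1}
    - {"dx": 0, "dy": 0, "dz": 0, "wx": 0, "wy": 0, "wz": 0, "jaw": 1}
    - {"dx": 0, "dy": 0, "dz": 0, "wx": 0, "wy": 0, "wz": 0, "jaw": 1}
  newtons: 30

```text
clock: 9.0
eef_pos: [0.5826, -0.3555, 0.0106]
tool_rot: [0.405, 0.829, -0.168, 0.346]
ft_force: [-1.9, 2.9, 5.5]
gripper_width: 0.0468
grip_force: 31.8
```

play_rows:
  commands:
    - {"dx": 0, "dy": 0, "dz": 0.2, "wx": 0, "wy": 0, "wz": 0, "jaw": 1}
    - {"dx": 0, "dy": 0, "dz": 0.2, "wx": 0, "wy": 0, "wz": 0, "jaw": 1}
    - {"dx": -0.1, "dy": 0.18, "dz": 0, "wx": 0, "wy": 0, "wz": 0.86, "jaw": 1}
    - {"dx": -0.1, "dy": 0.18, "dz": 0, "wx": 0, "wy": 0, "wz": 0.86, "jaw": 1}
    - {"dx": -0.1, "dy": 0.18, "dz": 0, "wx": 0, "wy": 0, "wz": 0.86, "jaw": 1}
    - {"dx": -0.1, "dy": 0.18, "dz": 0, "wx": 0, "wy": 0, "wz": 0.86, "jaw": 1}
    - {"dx": -0.1, "dy": 0.18, "dz": 0, "wx": 0, "wy": 0, "wz": 0.86, "jaw": 1}
    - {"dx": 0, "dy": 0, "dz": 0, "wx": 0.255, "wy": 0.951, "wz": 0, "jaw": 1}

```text
clock: 10.0
eef_pos: [0.4284, -0.0821, 0.1311]
tool_rot: [0.122, 0.942, -0.041, 0.31]
ft_force: [1.8, 0.0, -2.3]
gripper_width: 0.0473
grip_force: 31.3
```

play_rows:
  commands:
    - {"dx": 0, "dy": 0, "dz": 0, "wx": 0.255, "wy": 0.951, "wz": 0, "jaw": 1}
    - {"dx": 0, "dy": 0, "dz": 0, "wx": 0.255, "wy": 0.951, "wz": 0, "jaw": 1}
    - {"dx": 0, "dy": 0, "dz": 0, "wx": 0.255, "wy": 0.951, "wz": 0, "jaw": 1}
    - {"dx": 0, "dy": 0, "dz": 0, "wx": 0.255, "wy": 0.951, "wz": 0, "jaw": 1}
    - {"dx": 0, "dy": 0, "dz": 0, "wx": 0.255, "wy": 0.951, "wz": 0, "jaw": 1}
    - {"dx": 0, "dy": 0, "dz": 0, "wx": 0.255, "wy": 0.951, "wz": 0, "jaw": 1}
    - {"dx": 0, "dy": 0, "dz": 0, "wx": 0.255, "wy": 0.951, "wz": 0, "jaw": 1}
    - {"dx": 0, "dy": 0, "dz": 0, "wx": 0.255, "wy": 0.951, "wz": 0, "jaw": 1}

```text
clock: 11.0
eef_pos: [0.438, -0.0855, 0.1366]
tool_rot: [0.126, 0.956, 0.034, -0.262]
ft_force: [0.7, -0.0, -0.1]
gripper_width: 0.0471
grip_force: 31.3
```

Run:
```python
from h import *
st()
```

```text
t 11.0 pos [ 0.438  -0.0855  0.1366] q [-0.21  0.6  -0.01  1.5   0.02  0.04] x [-0.83   0.223  0.51 ] y [ 0.259  0.966 -0.001] yaw 75.0 z [-0.493  0.131 -0.86 ] w 0.0471 g 31.3
```

play_rows:
  commands:
    - {"dx": 0, "dy": 0, "dz": -0.08, "wx": 0.255, "wy": 0.951, "wz": 0, "jaw": 1}
    - {"dx": 0, "dy": 0, "dz": -0.08, "wx": 0.255, "wy": 0.951, "wz": 0, "jaw": 1}
    - {"dx": 0, "dy": 0, "dz": -0.08, "wx": 0.255, "wy": 0.951, "wz": 0, "jaw": 1}
    - {"dx": 0, "dy": 0, "dz": -0.05, "wx": 0.255, "wy": 0.951, "wz": 0, "jaw": 1}
    - {"dx": 0, "dy": 0, "dz": -0.03, "wx": 0, "wy": 0, "wz": 0, "jaw": 1}
    - {"dx": 0, "dy": 0, "dz": -0.03, "wx": 0, "wy": 0, "wz": 0, "jaw": 1}
    - {"dx": 0, "dy": 0, "dz": 0, "wx": 0, "wy": 0, "wz": 0, "jaw": 1}
    - {"dx": 0, "dy": 0, "dz": 0, "wx": 0, "wy": 0, "wz": 0, "jaw": 1}

```text
clock: 12.0
eef_pos: [0.4383, -0.0855, 0.0342]
tool_rot: [0.11, 0.841, 0.069, -0.526]
ft_force: [-0.3, -0.2, -0.1]
gripper_width: 0.0472
grip_force: 31.4
```

Run:
```python
from h import *
st();p,d,K,T=report('side');save('flip.png',cv2.resize(p[180:330,130:330],(600,450)))
```

```text
t 12.0 pos [ 0.4383 -0.0855  0.0342] q [-0.22  1.16  0.41  1.94  0.04  0.02] x [-0.423  0.114  0.899] y [ 0.258  0.966 -0.001] yaw 75.1 z [-0.869  0.231 -0.438] w 0.0472 g 31.4
side [222. 195.] 103 top 0.069 zmed 0.066 [448. -91.] [47. 21.] 75
side [280. 210.] 158 top 0.024 zmed 0.005 [ 557. -195.] [47. 48.] 28
side [232. 245.] 203 top 0.023 zmed 0.005 [ 389. -203.] [47. 47.] 86
side [293. 286.] 222 top 0.024 zmed 0.005 [ 431. -381.] [45. 45.] 61
```

View pics/flip.png

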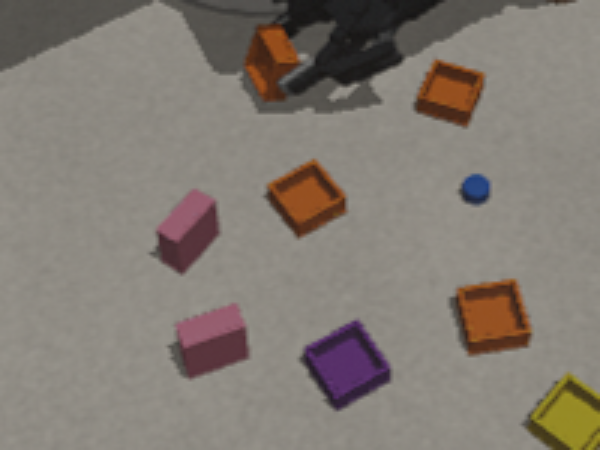

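B is held with its hollow facing the base and tipped upward; the other three orange lids all lie hollow up. Lower and release.

play_rows:
  commands:
    - {"dx": 0, "dy": 0, "dz": -0.02, "wx": 0, "wy": 0, "wz": 0, "jaw": 1}
    - {"dx": 0, "dy": 0, "dz": -0.018, "wx": 0, "wy": 0, "wz": 0, "jaw": 1}
    - {"dx": 0, "dy": 0, "dz": 0, "wx": 0, "wy": 0, "wz": 0, "jaw": 1}
    - {"dx": 0, "dy": 0, "dz": 0, "wx": 0, "wy": 0, "wz": 0, "jaw": -1}
    - {"dx": 0, "dy": 0, "dz": 0, "wx": 0, "wy": 0, "wz": 0, "jaw": -1}
    - {"dx": 0, "dy": 0, "dz": 0, "wx": 0, "wy": 0, "wz": 0, "jaw": -1}
    - {"dx": 0, "dy": 0, "dz": 0, "wx": 0, "wy": 0, "wz": 0, "jaw": -1}
    - {"dx": 0, "dy": 0, "dz": 0, "wx": 0, "wy": 0, "wz": 0, "jaw": -1}

```text
clock: 13.05
eef_pos: [0.4374, -0.0853, 0.0199]
tool_rot: [0.11, 0.839, 0.069, -0.528]
ft_force: [0.2, 0.1, -0.3]
gripper_width: 0.0857
grip_force: 0.0
```

Run:
```python
from h import *
st();p,d,K,T=report('side');report('scene');save('flip2.png',cv2.resize(p[170:240,180:300],(720,420)))
```

```text
t 13.05 pos [ 0.4374 -0.0853  0.0199] q [-0.22  1.18  0.41  1.92  0.04  0.02] x [-0.418  0.112  0.902] y [ 0.258  0.966 -0.001] yaw 75.1 z [-0.871  0.232 -0.433] w 0.0857 g 0.0
side [228. 205.] 142 top 0.024 zmed 0.005 [466. -95.] [47. 44.] 75
side [279. 210.] 162 top 0.024 zmed 0.005 [ 557. -195.] [48. 47.] 28
side [232. 245.] 196 top 0.024 zmed 0.005 [ 390. -203.] [47. 45.] 84
side [293. 286.] 212 top 0.023 zmed 0.005 [ 431. -381.] [45. 45.] 60
scene [229. 200.] 121 top 0.026 zmed 0.007 [ 391. -204.] [43. 46.] 86
scene [272. 232.] 166 top 0.025 zmed 0.007 [ 559. -194.] [46. 48.] 29
scene [194. 245.] 169 top 0.026 zmed 0.006 [ 432. -381.] [45. 46.] 61
```

View pics/flip2.png

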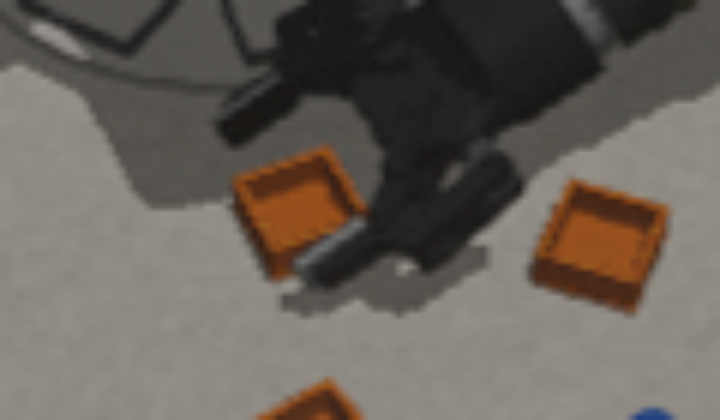

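B lies hollow up at (0.466, −0.095). Raise and straighten the tool, then measure from above.

play_rows:
  commands:
    - {"dx": 0, "dy": 0, "dz": 0.18, "wx": 0, "wy": 0, "wz": 0, "jaw": -1}
    - {"dx": 0, "dy": 0, "dz": 0.18, "wx": -0.242, "wy": -0.902, "wz": 0, "jaw": -1}
    - {"dx": 0, "dy": 0, "dz": 0.15, "wx": -0.242, "wy": -0.902, "wz": 0, "jaw": -1}
    - {"dx": -0.1, "dy": 0, "dz": 0, "wx": -0.242, "wy": -0.902, "wz": 0, "jaw": -1}
    - {"dx": -0.1, "dy": 0, "dz": 0, "wx": -0.242, "wy": -0.902, "wz": 0, "jaw": -1}
    - {"dx": 0, "dy": 0, "dz": 0, "wx": -0.242, "wy": -0.902, "wz": 0, "jaw": -1}
    - {"dx": 0, "dy": 0, "dz": 0, "wx": -0.242, "wy": -0.902, "wz": 0, "jaw": -1}
    - {"dx": 0, "dy": 0, "dz": 0, "wx": -0.242, "wy": -0.902, "wz": 0, "jaw": -1}

```text
clock: 14.15
eef_pos: [0.3773, -0.0854, 0.1736]
tool_rot: [0.131, 0.989, 0.008, -0.068]
ft_force: [-0.2, 0.8, 0.4]
gripper_width: 0.0855
grip_force: 0.0
```

play_rows:
  commands:
    - {"dx": 0, "dy": 0, "dz": 0, "wx": -0.242, "wy": -0.902, "wz": 0, "jaw": -1}
    - {"dx": 0, "dy": 0, "dz": 0, "wx": 0, "wy": 0, "wz": 0, "jaw": -1}
    - {"dx": 0, "dy": 0, "dz": 0, "wx": 0, "wy": 0, "wz": 0, "jaw": -1}
    - {"dx": 0, "dy": 0, "dz": 0, "wx": 0, "wy": 0, "wz": 0, "jaw": -1}
    - {"dx": 0, "dy": 0, "dz": 0, "wx": 0, "wy": 0, "wz": 0, "jaw": -1}
    - {"dx": 0, "dy": 0, "dz": 0, "wx": 0, "wy": 0, "wz": 0, "jaw": -1}
    - {"dx": 0, "dy": 0, "dz": 0, "wx": 0, "wy": 0, "wz": 0, "jaw": -1}
    - {"dx": 0, "dy": 0, "dz": 0, "wx": 0, "wy": 0, "wz": 0, "jaw": -1}

```text
clock: 15.15
eef_pos: [0.3773, -0.0854, 0.1728]
tool_rot: [0.131, 0.991, -0.001, -0.002]
ft_force: [-0.6, -0.1, -0.0]
gripper_width: 0.0852
grip_force: 0.0
```

Run:
```python
from h import *
st();report('side');report('scene');p,d,K,T=report('wrist');save('w1.png',p)
```

```text
t 15.15 pos [ 0.3773 -0.0854  0.1728] q [-0.22  0.06 -0.54  0.97 -0.    0.04] x [-0.966  0.259  0.003] y [ 0.259  0.966 -0.002] yaw 75.0 z [-0.004 -0.001 -1.   ] w 0.0852 g 0.0
side [229. 205.] 154 top 0.023 zmed 0.006 [467. -94.] [49. 46.] 76
side [280. 210.] 166 top 0.023 zmed 0.006 [ 559. -194.] [47. 47.] 28
side [231. 245.] 206 top 0.024 zmed 0.006 [ 390. -203.] [49. 46.] 85
side [293. 285.] 266 top 0.024 zmed 0.005 [ 432. -380.] [48. 46.] 59
scene [272. 194.] 127 top 0.025 zmed 0.007 [467. -96.] [46. 45.] 77
scene [230. 200.] 122 top 0.026 zmed 0.006 [ 390. -204.] [45. 45.] 87
scene [272. 232.] 162 top 0.025 zmed 0.006 [ 559. -194.] [45. 46.] 30
scene [194. 245.] 169 top 0.026 zmed 0.006 [ 433. -381.] [45. 47.] 59
wrist [145. 217.] 2572 top 0.023 zmed 0.009 [ 392. -200.] [48. 47.] 85
wrist [269. 258.] 2191 top 0.023 zmed 0.007 [469. -93.] [45. 48.] 75
wrist [ 14. 290.] 1292 top 0.022 zmed 0.009 [ 437. -372.] [36. 47.] 62
wrist [202. 340.] 1154 top 0.023 zmed 0.012 [ 558. -193.] [45. 49.] 29
```

View pics/w1.png

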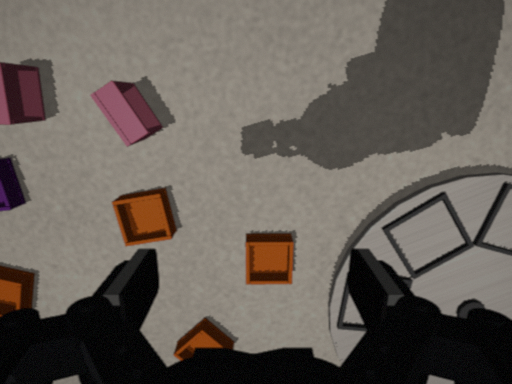

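All four lids are hollow up. Wrist, scene and side views agree within 3 mm. Grasp B, yaw 75° already aligned.

play_rows:
  commands:
    - {"dx": 0.152, "dy": -0.015, "dz": -0.1, "wx": 0, "wy": 0, "wz": 0, "jaw": -1}
    - {"dx": 0.152, "dy": -0.015, "dz": -0.1, "wx": 0, "wy": 0, "wz": 0, "jaw": -1}
    - {"dx": 0, "dy": 0, "dz": -0.17, "wx": 0, "wy": 0, "wz": 0, "jaw": -1}
    - {"dx": 0, "dy": 0, "dz": -0.14, "wx": 0, "wy": 0, "wz": 0, "jaw": -1}
    - {"dx": 0, "dy": 0, "dz": -0.035, "wx": 0, "wy": 0, "wz": 0, "jaw": -1}
    - {"dx": 0, "dy": 0, "dz": 0, "wx": 0, "wy": 0, "wz": 0, "jaw": 1}
    - {"dx": 0, "dy": 0, "dz": 0, "wx": 0, "wy": 0, "wz": 0, "jaw": 1}
    - {"dx": 0, "dy": 0, "dz": 0, "wx": 0, "wy": 0, "wz": 0, "jaw": 1}

```text
clock: 16.3
eef_pos: [0.4704, -0.0947, 0.0113]
tool_rot: [0.131, 0.991, -0.001, 0.001]
ft_force: [0.0, 0.3, 7.1]
gripper_width: 0.0471
grip_force: 31.4
```

play_rows:
  commands:
    - {"dx": 0, "dy": 0, "dz": 0, "wx": 0, "wy": 0, "wz": 0, "jaw": 1}
    - {"dx": 0, "dy": 0, "dz": 0.1, "wx": 0, "wy": 0, "wz": 0, "jaw": 1}
    - {"dx": 0, "dy": 0, "dz": 0.1, "wx": 0, "wy": 0, "wz": 0, "jaw": 1}
    - {"dx": 0, "dy": 0, "dz": 0.05, "wx": 0, "wy": 0, "wz": 0, "jaw": 1}
    - {"dx": 0.1, "dy": 0.15, "dz": 0.0, "wx": 0, "wy": 0, "wz": -0.67, "jaw": 1}
    - {"dx": 0.1, "dy": 0.15, "dz": 0, "wx": 0, "wy": 0, "wz": 0, "jaw": 1}
    - {"dx": 0, "dy": 0, "dz": 0, "wx": 0, "wy": 0, "wz": 0, "jaw": 1}
    - {"dx": 0, "dy": 0, "dz": 0, "wx": 0, "wy": 0, "wz": 0, "jaw": 1}

```text
clock: 17.3
eef_pos: [0.528, -0.0044, 0.0846]
tool_rot: [0.18, 0.984, -0.001, -0.002]
ft_force: [-0.1, -0.0, -0.1]
gripper_width: 0.047
grip_force: 31.4
```

Run:
```python
from h import *
st();report('side');report('scene')
```

```text
t 17.3 pos [ 0.528  -0.0044  0.0846] q [-0.01  0.37 -0.38  0.82 -0.    0.35] x [-0.935  0.354  0.003] y [ 0.354  0.935 -0.002] yaw 69.2 z [-0.004 -0.001 -1.   ] w 0.047 g 31.4
side [280. 210.] 166 top 0.024 zmed 0.006 [ 559. -194.] [49. 48.] 28
side [231. 245.] 204 top 0.024 zmed 0.005 [ 390. -202.] [47. 46.] 86
side [293. 285.] 268 top 0.024 zmed 0.005 [ 431. -381.] [49. 45.] 60
scene [230. 200.] 121 top 0.027 zmed 0.007 [ 391. -204.] [45. 47.] 79
scene [272. 232.] 157 top 0.026 zmed 0.006 [ 559. -195.] [47. 44.] 25
scene [194. 245.] 168 top 0.025 zmed 0.007 [ 433. -381.] [45. 48.] 59
```

play_rows:
  commands:
    - {"dx": 0.022, "dy": 0.005, "dz": -0.05, "wx": 0, "wy": 0, "wz": 0, "jaw": 1}
    - {"dx": 0, "dy": 0, "dz": -0.05, "wx": 0, "wy": 0, "wz": 0, "jaw": 1}
    - {"dx": 0, "dy": 0, "dz": -0.05, "wx": 0, "wy": 0, "wz": 0, "jaw": 1}
    - {"dx": 0, "dy": 0, "dz": 0, "wx": 0, "wy": 0, "wz": 0, "jaw": 1}
    - {"dx": 0, "dy": 0, "dz": 0, "wx": 0, "wy": 0, "wz": 0, "jaw": 1}
    - {"dx": 0, "dy": 0, "dz": 0, "wx": 0, "wy": 0, "wz": 0, "jaw": 1}
    - {"dx": 0, "dy": 0, "dz": 0, "wx": 0, "wy": 0, "wz": 0, "jaw": 1}
    - {"dx": 0, "dy": 0, "dz": 0, "wx": 0, "wy": 0, "wz": 0, "jaw": 1}

```text
clock: 18.4
eef_pos: [0.5352, -0.0028, 0.0394]
tool_rot: [0.18, 0.984, -0.001, -0.002]
ft_force: [-0.3, 0.8, -0.8]
gripper_width: 0.0474
grip_force: 34.1
```

play_rows:
  commands:
    - {"dx": 0, "dy": 0, "dz": 0, "wx": 0, "wy": 0, "wz": 0, "jaw": 0.2}
    - {"dx": 0, "dy": 0, "dz": 0, "wx": 0, "wy": 0, "wz": 0, "jaw": -0.3}
    - {"dx": 0, "dy": 0, "dz": 0, "wx": 0, "wy": 0, "wz": 0, "jaw": -0.5}
    - {"dx": 0, "dy": 0, "dz": 0, "wx": 0, "wy": 0, "wz": 0, "jaw": -0.5}
    - {"dx": 0, "dy": 0, "dz": 0.1, "wx": 0, "wy": 0, "wz": 0, "jaw": -0.5}
    - {"dx": 0, "dy": 0, "dz": 0.2, "wx": 0, "wy": 0, "wz": 0, "jaw": -1}
    - {"dx": -0.1, "dy": 0, "dz": 0.2, "wx": 0, "wy": 0, "wz": 0, "jaw": -1}
    - {"dx": -0.2, "dy": -0.1, "dz": 0, "wx": 0, "wy": 0, "wz": 0, "jaw": -1}

```text
clock: 19.4
eef_pos: [0.4567, -0.0307, 0.1902]
tool_rot: [0.179, 0.984, 0.0, 0.005]
ft_force: [0.5, -0.9, 0.4]
gripper_width: 0.0853
grip_force: 0.0
```

```bash
cat >> h.py <<'E'
AX=np.array([.5692,.0929]); A0=np.radians(149.35)
def pocketcheck(c,dphi=0):
    p,d,K,T=report(c); w=cloud(d,K,T)
    for cc,q,top in lids(p,w):
        ra=cv2.minAreaRect((q[:,:2]*1000).astype(np.float32)); e=np.array(ra[0])/1000-AX
        a=np.degrees(np.arctan2(e[1],e[0]))%360; r=np.hypot(*e)
        if r<.15: print('  in disc: r',r.round(4),'ang',a.round(1),'k',((a-np.degrees(A0-dphi))/50).round(2),'top',top.round(4))
    return p
E
python3 - <<'E'
from h import *
st();pocketcheck('side');pocketcheck('scene');p=pocketcheck('wrist');save('w2.png',p)
E
```

```text
t 19.4 pos [ 0.4567 -0.0307  0.1902] q [-0.07  0.16 -0.38  1.02 -0.    0.29] x [-0.936  0.352 -0.009] y [0.352 0.936 0.002] yaw 69.4 z [ 0.01  -0.001 -1.   ] w 0.0853 g 0.0
side [226. 168.] 109 top 0.052 zmed 0.034 [529.  -3.] [48. 41.] 69
side [280. 210.] 173 top 0.024 zmed 0.005 [ 559. -194.] [49. 46.] 29
side [232. 245.] 198 top 0.024 zmed 0.005 [ 390. -203.] [47. 46.] 85
side [293. 284.] 269 top 0.023 zmed 0.005 [ 432. -380.] [48. 45.] 60
  in disc: r 0.1038 ang 247.3 k 1.96 top 0.0523
scene [308. 184.] 126 top 0.053 zmed 0.035 [532.  -3.] [46. 47.] 71
scene [229. 200.] 118 top 0.025 zmed 0.006 [ 390. -203.] [43. 46.] 84
scene [272. 232.] 158 top 0.026 zmed 0.007 [ 558. -194.] [46. 47.] 30
scene [194. 245.] 170 top 0.025 zmed 0.007 [ 433. -381.] [45. 45.] 61
  in disc: r 0.1034 ang 248.7 k 1.99 top 0.0535
wrist [ 79. 184.] 2551 top 0.023 zmed 0.008 [ 393. -200.] [48. 46.] 85
wrist [316. 252.] 2645 top 0.051 zmed 0.038 [538.  -0.] [54. 57.] 70
wrist [163. 316.] 1452 top 0.023 zmed 0.01 [ 572. -192.] [39. 71.] 44
  in disc: r 0.0982 ang 251.8 k 2.05 top 0.051
```

View pics/w2.png

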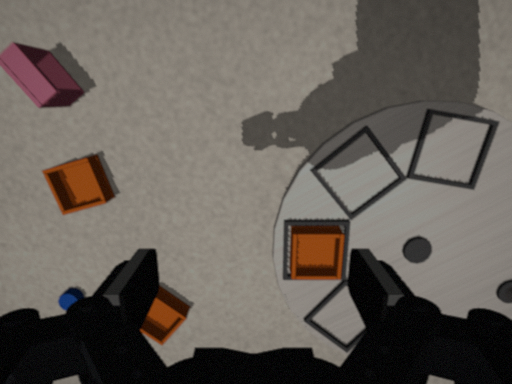

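B is seated: floor at z 0.034, rim at 0.051, and pocket outline visible around it. Next D (0.559, −0.194), closing yaw 119.5°, which also suits pocket k3.

play_rows:
  commands:
    - {"dx": 0.085, "dy": -0.136, "dz": 0, "wx": 0, "wy": 0, "wz": 0.97, "jaw": -1}
    - {"dx": 0.085, "dy": -0.136, "dz": 0, "wx": 0, "wy": 0, "wz": 0.97, "jaw": -1}
    - {"dx": 0.085, "dy": -0.136, "dz": 0, "wx": 0, "wy": 0, "wz": 0.97, "jaw": -1}
    - {"dx": 0.085, "dy": -0.136, "dz": 0, "wx": 0, "wy": 0, "wz": 0.97, "jaw": -1}
    - {"dx": 0, "dy": 0, "dz": -0.15, "wx": 0, "wy": 0, "wz": 0.97, "jaw": -1}
    - {"dx": 0, "dy": 0, "dz": -0.15, "wx": 0, "wy": 0, "wz": 0.97, "jaw": -1}
    - {"dx": 0, "dy": 0, "dz": -0.1, "wx": 0, "wy": 0, "wz": 0, "jaw": -1}
    - {"dx": 0, "dy": 0, "dz": 0, "wx": 0, "wy": 0, "wz": 0, "jaw": -1}

```text
clock: 20.55
eef_pos: [0.5517, -0.1932, 0.0623]
tool_rot: [-0.252, 0.968, 0.001, -0.004]
ft_force: [0.8, 0.6, 0.1]
gripper_width: 0.0851
grip_force: 0.0
```

Run:
```python
from h import *
st();report('side')
```

```text
t 20.55 pos [ 0.5517 -0.1932  0.0623] q [-0.34  0.48 -0.26  0.83 -0.   -0.85] x [-0.873 -0.488  0.007] y [-0.488  0.873  0.003] yaw 119.2 z [-0.007 -0.001 -1.   ] w 0.0851 g 0.0
side [226. 167.] 85 top 0.05 zmed 0.033 [532.  -1.] [46. 45.] 73
side [232. 245.] 206 top 0.024 zmed 0.005 [ 390. -203.] [49. 47.] 85
side [293. 285.] 259 top 0.023 zmed 0.005 [ 432. -380.] [47. 45.] 61
```

play_rows:
  commands:
    - {"dx": 0.023, "dy": 0, "dz": 0, "wx": 0, "wy": 0, "wz": 0, "jaw": -1}
    - {"dx": 0, "dy": 0, "dz": -0.12, "wx": 0, "wy": 0, "wz": 0, "jaw": -1}
    - {"dx": 0, "dy": 0, "dz": -0.05, "wx": 0, "wy": 0, "wz": 0, "jaw": -1}
    - {"dx": 0, "dy": 0, "dz": 0, "wx": 0, "wy": 0, "wz": 0, "jaw": -1}
    - {"dx": 0, "dy": 0, "dz": 0, "wx": 0, "wy": 0, "wz": 0, "jaw": 1}
    - {"dx": 0, "dy": 0, "dz": 0, "wx": 0, "wy": 0, "wz": 0, "jaw": 1}
    - {"dx": 0, "dy": 0, "dz": 0, "wx": 0, "wy": 0, "wz": 0, "jaw": 1}
    - {"dx": 0, "dy": 0, "dz": 0, "wx": 0, "wy": 0, "wz": 0, "jaw": 1}

```text
clock: 21.6
eef_pos: [0.5611, -0.1943, 0.0157]
tool_rot: [-0.252, 0.968, -0.002, -0.0]
ft_force: [-0.5, 1.1, 5.7]
gripper_width: 0.0464
grip_force: 30.8
```

play_rows:
  commands:
    - {"dx": 0, "dy": 0, "dz": 0.1, "wx": 0, "wy": 0, "wz": 0, "jaw": 1}
    - {"dx": 0, "dy": 0, "dz": 0.15, "wx": 0, "wy": 0, "wz": 0, "jaw": 1}
    - {"dx": 0.05, "dy": 0.165, "dz": 0, "wx": 0, "wy": 0, "wz": 0, "jaw": 1}
    - {"dx": 0.05, "dy": 0.165, "dz": 0, "wx": 0, "wy": 0, "wz": 0, "jaw": 1}
    - {"dx": 0.05, "dy": 0.165, "dz": 0, "wx": 0, "wy": 0, "wz": 0, "jaw": 1}
    - {"dx": 0.05, "dy": 0.165, "dz": 0, "wx": 0, "wy": 0, "wz": 0, "jaw": 1}
    - {"dx": 0, "dy": 0, "dz": 0, "wx": 0, "wy": 0, "wz": 0, "jaw": 1}
    - {"dx": 0, "dy": 0, "dz": 0, "wx": 0, "wy": 0, "wz": 0, "jaw": 1}

```text
clock: 22.6
eef_pos: [0.6198, 0.0039, 0.0891]
tool_rot: [-0.252, 0.968, -0.001, -0.002]
ft_force: [-1.1, -0.1, -0.8]
gripper_width: 0.0465
grip_force: 31.2
```

Run:
```python
from h import *
st();report('side')
for k in range(4):print(k,AX+.102*np.array([np.cos(A0+k*np.radians(50)),np.sin(A0+k*np.radians(50))]))
```

```text
t 22.6 pos [0.6198 0.0039 0.0891] q [ 0.01  0.51 -0.14  0.93 -0.   -0.5 ] x [-0.872 -0.489  0.004] y [-0.489  0.872 -0.002] yaw 119.3 z [-0.002 -0.004 -1.   ] w 0.0465 g 31.2
side [249. 143.] 85 top 0.097 zmed 0.078 [619.   2.] [47. 47.] 32
side [226. 168.] 114 top 0.051 zmed 0.033 [530.  -3.] [48. 43.] 68
side [232. 245.] 202 top 0.024 zmed 0.005 [ 390. -202.] [47. 46.] 85
side [293. 284.] 263 top 0.024 zmed 0.005 [ 432. -381.] [48. 46.] 60
0 [0.48144966 0.14489882]
1 [0.47296176 0.05910354]
2 [ 0.53322885 -0.00254672]
3 [0.61919462 0.00399253]
```

play_rows:
  commands:
    - {"dx": 0.004, "dy": 0, "dz": -0.05, "wx": 0, "wy": 0, "wz": 0, "jaw": 1}
    - {"dx": 0, "dy": 0, "dz": -0.05, "wx": 0, "wy": 0, "wz": 0, "jaw": 1}
    - {"dx": 0, "dy": 0, "dz": -0.051, "wx": 0, "wy": 0, "wz": 0, "jaw": 1}
    - {"dx": 0, "dy": 0, "dz": 0, "wx": 0, "wy": 0, "wz": 0, "jaw": 1}
    - {"dx": 0, "dy": 0, "dz": 0, "wx": 0, "wy": 0, "wz": 0, "jaw": 1}
    - {"dx": 0, "dy": 0, "dz": 0, "wx": 0, "wy": 0, "wz": 0, "jaw": 0.2}
    - {"dx": 0, "dy": 0, "dz": 0, "wx": 0, "wy": 0, "wz": 0, "jaw": -0.3}
    - {"dx": 0, "dy": 0, "dz": 0, "wx": 0, "wy": 0, "wz": 0, "jaw": -0.5}

```text
clock: 23.65
eef_pos: [0.6215, 0.004, 0.0441]
tool_rot: [-0.252, 0.968, -0.001, -0.001]
ft_force: [-0.2, -1.2, 0.9]
gripper_width: 0.064
grip_force: 0.0
```

play_rows:
  commands:
    - {"dx": 0, "dy": 0, "dz": 0, "wx": 0, "wy": 0, "wz": 0, "jaw": -0.5}
    - {"dx": 0, "dy": 0, "dz": 0.1, "wx": 0, "wy": 0, "wz": 0, "jaw": -0.5}
    - {"dx": 0, "dy": 0, "dz": 0.2, "wx": 0, "wy": 0, "wz": 0, "jaw": -1}
    - {"dx": -0.19, "dy": -0.08, "dz": 0.04, "wx": 0, "wy": 0, "wz": -0.8, "jaw": -1}
    - {"dx": -0.19, "dy": -0.08, "dz": 0, "wx": 0, "wy": 0, "wz": -0.8, "jaw": -1}
    - {"dx": -0.19, "dy": -0.08, "dz": 0, "wx": 0, "wy": 0, "wz": -0.8, "jaw": -1}
    - {"dx": -0.19, "dy": -0.08, "dz": 0, "wx": 0, "wy": 0, "wz": -0.8, "jaw": -1}
    - {"dx": 0, "dy": 0, "dz": 0, "wx": 0, "wy": 0, "wz": 0, "jaw": -1}

```text
clock: 24.65
eef_pos: [0.388, -0.092, 0.1453]
tool_rot: [-0.013, 1.0, -0.0, -0.004]
ft_force: [0.4, 0.7, 0.8]
gripper_width: 0.0855
grip_force: 0.0
```

Run:
```python
from h import *
st();pocketcheck('side');pocketcheck('scene')
```

```text
t 24.65 pos [ 0.388  -0.092   0.1453] q [-0.23  0.11 -0.57  0.9  -0.   -0.26] x [-1.    -0.027  0.008] y [-0.027  1.    -0.001] yaw 91.5 z [-0.008 -0.001 -1.   ] w 0.0855 g 0.0
side [251. 153.] 114 top 0.051 zmed 0.034 [620.   2.] [47. 47.] 30
side [228. 168.] 83 top 0.05 zmed 0.032 [534.  -4.] [52. 32.] 59
side [231. 245.] 201 top 0.024 zmed 0.005 [ 390. -202.] [47. 46.] 84
side [293. 284.] 263 top 0.024 zmed 0.005 [ 432. -380.] [47. 45.] 60
  in disc: r 0.104 ang 299.0 k 2.99 top 0.051
  in disc: r 0.1031 ang 250.1 k 2.01 top 0.0504
scene [308. 184.] 123 top 0.053 zmed 0.035 [532.  -4.] [46. 46.] 71
scene [331. 199.] 143 top 0.053 zmed 0.034 [618.   3.] [45. 49.] 29
scene [229. 200.] 120 top 0.027 zmed 0.007 [ 391. -204.] [43. 44.] 87
scene [194. 245.] 168 top 0.025 zmed 0.006 [ 433. -381.] [46. 47.] 62
  in disc: r 0.1041 ang 249.3 k 2.0 top 0.0533
  in disc: r 0.1026 ang 298.5 k 2.98 top 0.053
```

D is seated in k3. Next C (0.390, −0.203), closing yaw 86°.

play_rows:
  commands:
    - {"dx": 0.003, "dy": -0.185, "dz": 0, "wx": 0, "wy": 0, "wz": -0.64, "jaw": -1}
    - {"dx": 0.003, "dy": -0.185, "dz": -0.1, "wx": 0, "wy": 0, "wz": 0, "jaw": -1}
    - {"dx": 0, "dy": 0, "dz": -0.17, "wx": 0, "wy": 0, "wz": 0, "jaw": -1}
    - {"dx": 0, "dy": 0, "dz": -0.168, "wx": 0, "wy": 0, "wz": 0, "jaw": -1}
    - {"dx": 0, "dy": 0, "dz": 0, "wx": 0, "wy": 0, "wz": 0, "jaw": 1}
    - {"dx": 0, "dy": 0, "dz": 0, "wx": 0, "wy": 0, "wz": 0, "jaw": 1}
    - {"dx": 0, "dy": 0, "dz": 0, "wx": 0, "wy": 0, "wz": 0, "jaw": 1}
    - {"dx": 0, "dy": 0, "dz": 0, "wx": 0, "wy": 0, "wz": 0, "jaw": 1}

```text
clock: 25.75
eef_pos: [0.3976, -0.203, 0.0165]
tool_rot: [0.033, 0.999, -0.002, 0.001]
ft_force: [-0.5, 0.6, 4.7]
gripper_width: 0.0461
grip_force: 31.2
```

play_rows:
  commands:
    - {"dx": 0, "dy": 0, "dz": 0.14, "wx": 0, "wy": 0, "wz": 0, "jaw": 1}
    - {"dx": 0, "dy": 0, "dz": 0.15, "wx": 0, "wy": 0, "wz": -0.972, "jaw": 1}
    - {"dx": 0.052, "dy": 0.17, "dz": 0, "wx": 0, "wy": 0, "wz": -0.972, "jaw": 1}
    - {"dx": 0.052, "dy": 0.17, "dz": 0, "wx": 0, "wy": 0, "wz": -0.972, "jaw": 1}
    - {"dx": 0.052, "dy": 0.17, "dz": 0, "wx": 0, "wy": 0, "wz": -0.972, "jaw": 1}
    - {"dx": 0.052, "dy": 0.17, "dz": 0, "wx": 0, "wy": 0, "wz": -0.972, "jaw": 1}
    - {"dx": 0.052, "dy": 0.17, "dz": 0, "wx": 0, "wy": 0, "wz": -0.972, "jaw": 1}
    - {"dx": 0, "dy": 0, "dz": 0, "wx": 0, "wy": 0, "wz": -0.972, "jaw": 1}

```text
clock: 26.75
eef_pos: [0.4757, 0.0563, 0.103]
tool_rot: [0.516, 0.856, 0.002, -0.0]
ft_force: [-0.0, -0.9, -1.1]
gripper_width: 0.047
grip_force: 31.2
```

play_rows:
  commands:
    - {"dx": 0, "dy": 0, "dz": 0, "wx": 0, "wy": 0, "wz": -0.972, "jaw": 1}
    - {"dx": 0, "dy": 0, "dz": 0, "wx": 0, "wy": 0, "wz": 0, "jaw": 1}
    - {"dx": 0, "dy": 0, "dz": 0, "wx": 0, "wy": 0, "wz": 0, "jaw": 1}
    - {"dx": 0, "dy": 0, "dz": 0, "wx": 0, "wy": 0, "wz": 0, "jaw": 1}
    - {"dx": 0, "dy": 0, "dz": 0, "wx": 0, "wy": 0, "wz": 0, "jaw": 1}
    - {"dx": 0, "dy": 0, "dz": 0, "wx": 0, "wy": 0, "wz": 0, "jaw": 1}
    - {"dx": 0, "dy": 0, "dz": 0, "wx": 0, "wy": 0, "wz": 0, "jaw": 1}
    - {"dx": 0, "dy": 0, "dz": 0, "wx": 0, "wy": 0, "wz": 0, "jaw": 1}

```text
clock: 27.75
eef_pos: [0.4736, 0.0527, 0.1017]
tool_rot: [0.578, 0.816, 0.0, -0.002]
ft_force: [0.2, -0.2, -0.0]
gripper_width: 0.0466
grip_force: 31.2
```

Run:
```python
from h import *
st();report('side');report('scene')
```

```text
t 27.75 pos [0.4736 0.0527 0.1017] q [ 0.11  0.28 -0.48  0.82  0.    1.34] x [-0.332  0.943  0.003] y [ 0.943  0.332 -0.002] yaw 19.4 z [-0.003  0.002 -1.   ] w 0.0466 g 31.2
side [251. 153.] 115 top 0.051 zmed 0.034 [619.   1.] [49. 47.] 29
side [226. 168.] 105 top 0.051 zmed 0.033 [530.  -4.] [46. 43.] 69
side [293. 285.] 267 top 0.024 zmed 0.005 [ 431. -380.] [48. 46.] 62
scene [308. 184.] 125 top 0.054 zmed 0.035 [531.  -5.] [46. 47.] 73
scene [331. 199.] 140 top 0.053 zmed 0.034 [618.   2.] [44. 50.] 31
scene [194. 245.] 168 top 0.025 zmed 0.006 [ 433. -382.] [46. 45.] 59
```

play_rows:
  commands:
    - {"dx": 0.006, "dy": -0.002, "dz": -0.07, "wx": 0, "wy": 0, "wz": 0, "jaw": 1}
    - {"dx": 0, "dy": 0, "dz": -0.07, "wx": 0, "wy": 0, "wz": 0, "jaw": 1}
    - {"dx": 0, "dy": 0, "dz": -0.048, "wx": 0, "wy": 0, "wz": 0, "jaw": 1}
    - {"dx": 0, "dy": 0, "dz": 0, "wx": 0, "wy": 0, "wz": 0, "jaw": 1}
    - {"dx": 0, "dy": 0, "dz": 0, "wx": 0, "wy": 0, "wz": 0, "jaw": 1}
    - {"dx": 0, "dy": 0, "dz": 0, "wx": 0, "wy": 0, "wz": 0, "jaw": 0.2}
    - {"dx": 0, "dy": 0, "dz": 0, "wx": 0, "wy": 0, "wz": 0, "jaw": -0.3}
    - {"dx": 0, "dy": 0, "dz": 0, "wx": 0, "wy": 0, "wz": 0, "jaw": -0.5}

```text
clock: 28.85
eef_pos: [0.4756, 0.0521, 0.0456]
tool_rot: [0.578, 0.816, 0.0, -0.002]
ft_force: [0.2, -0.4, -0.3]
gripper_width: 0.0638
grip_force: 0.0
```

play_rows:
  commands:
    - {"dx": 0, "dy": 0, "dz": 0, "wx": 0, "wy": 0, "wz": 0, "jaw": -0.5}
    - {"dx": 0, "dy": 0, "dz": 0.1, "wx": 0, "wy": 0, "wz": 0, "jaw": -0.5}
    - {"dx": 0, "dy": 0, "dz": 0.2, "wx": 0, "wy": 0, "wz": 0, "jaw": -1}
    - {"dx": 0, "dy": -0.2, "dz": 0.04, "wx": 0, "wy": 0, "wz": 0.8, "jaw": -1}
    - {"dx": 0, "dy": -0.2, "dz": 0, "wx": 0, "wy": 0, "wz": 0.8, "jaw": -1}
    - {"dx": 0, "dy": -0.2, "dz": 0, "wx": 0, "wy": 0, "wz": 0.8, "jaw": -1}
    - {"dx": 0, "dy": -0.2, "dz": 0, "wx": 0, "wy": 0, "wz": 0.8, "jaw": -1}
    - {"dx": 0, "dy": -0.2, "dz": 0, "wx": 0, "wy": 0, "wz": 0.8, "jaw": -1}

```text
clock: 29.85
eef_pos: [0.4753, -0.2499, 0.1475]
tool_rot: [0.309, 0.951, -0.0, -0.001]
ft_force: [0.6, 0.0, -0.9]
gripper_width: 0.0856
grip_force: 0.0
```

Run:
```python
from h import *
st();pocketcheck('side');p=pocketcheck('scene');save('sc3.png',cv2.resize(p[120:260,180:400],(770,490)))
```

```text
t 29.85 pos [ 0.4753 -0.2499  0.1475] q [-0.48  0.33 -0.26  0.98 -0.    0.15] x [-0.809  0.588  0.002] y [ 0.588  0.809 -0.001] yaw 54.0 z [-0.003  0.    -1.   ] w 0.0856 g 0.0
side [249. 153.] 105 top 0.051 zmed 0.034 [620.   1.] [47. 47.] 28
side [198. 165.] 131 top 0.052 zmed 0.034 [473.  58.] [49. 49.] 19
side [226. 168.] 107 top 0.052 zmed 0.033 [529.  -3.] [49. 41.] 66
side [293. 284.] 265 top 0.024 zmed 0.005 [ 432. -380.] [49. 45.] 60
  in disc: r 0.1045 ang 299.0 k 2.99 top 0.0513
  in disc: r 0.1024 ang 199.7 k 1.01 top 0.052
  in disc: r 0.1042 ang 247.3 k 1.96 top 0.0515
scene [307. 162.] 120 top 0.053 zmed 0.036 [473.  58.] [47. 49.] 18
scene [308. 184.] 128 top 0.054 zmed 0.035 [532.  -4.] [47. 48.] 67
scene [331. 199.] 139 top 0.053 zmed 0.034 [619.   1.] [45. 47.] 29
scene [194. 245.] 171 top 0.026 zmed 0.007 [ 434. -382.] [45. 47.] 61
  in disc: r 0.1028 ang 200.1 k 1.01 top 0.053
  in disc: r 0.1038 ang 249.1 k 1.99 top 0.0542
  in disc: r 0.1046 ang 298.5 k 2.98 top 0.0532
```

View pics/sc3.png

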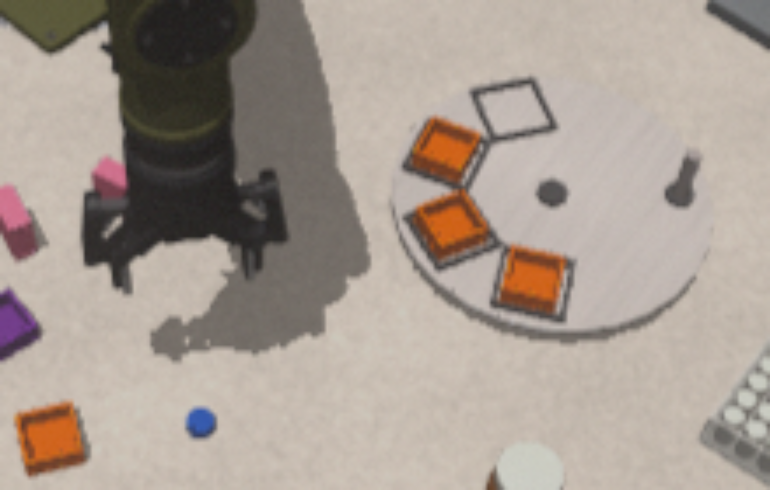

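Three lids are seated in k1–k3. Last is A (0.433, −0.381). I'll use closing yaw 150°, which stays clear of the purple and yellow look-alikes.

play_rows:
  commands:
    - {"dx": -0.035, "dy": -0.109, "dz": 0, "wx": 0, "wy": 0, "wz": 0.93, "jaw": -0.7}
    - {"dx": -0.035, "dy": -0.109, "dz": 0, "wx": 0, "wy": 0, "wz": 0.93, "jaw": -0.7}
    - {"dx": -0.035, "dy": -0.109, "dz": 0, "wx": 0, "wy": 0, "wz": 0.93, "jaw": -0.7}
    - {"dx": -0.035, "dy": -0.109, "dz": 0, "wx": 0, "wy": 0, "wz": 0.93, "jaw": -0.7}
    - {"dx": 0, "dy": 0, "dz": 0, "wx": 0, "wy": 0, "wz": 0.93, "jaw": -0.7}
    - {"dx": 0, "dy": 0, "dz": 0, "wx": 0, "wy": 0, "wz": 0.93, "jaw": -0.7}
    - {"dx": 0, "dy": 0, "dz": 0, "wx": 0, "wy": 0, "wz": 0.93, "jaw": -0.7}
    - {"dx": 0, "dy": 0, "dz": 0, "wx": 0, "wy": 0, "wz": 0.93, "jaw": -0.7}

```text
clock: 30.95
eef_pos: [0.4335, -0.3776, 0.1472]
tool_rot: [-0.242, 0.97, -0.001, -0.001]
ft_force: [-1.1, -0.7, 0.3]
gripper_width: 0.0726
grip_force: 0.0
```

play_rows:
  commands:
    - {"dx": 0, "dy": 0, "dz": 0, "wx": 0, "wy": 0, "wz": 0.93, "jaw": -0.7}
    - {"dx": 0, "dy": 0, "dz": 0, "wx": 0, "wy": 0, "wz": 0.93, "jaw": -0.7}
    - {"dx": 0, "dy": 0, "dz": 0, "wx": 0, "wy": 0, "wz": 0.93, "jaw": -0.7}
    - {"dx": 0, "dy": 0, "dz": 0, "wx": 0, "wy": 0, "wz": 0.93, "jaw": -0.7}
    - {"dx": 0, "dy": 0, "dz": -0.15, "wx": 0, "wy": 0, "wz": 0, "jaw": -0.7}
    - {"dx": 0, "dy": 0, "dz": -0.13, "wx": 0, "wy": 0, "wz": 0, "jaw": -0.7}
    - {"dx": 0, "dy": 0, "dz": 0, "wx": 0, "wy": 0, "wz": 0, "jaw": -0.7}
    - {"dx": 0, "dy": 0, "dz": 0, "wx": 0, "wy": 0, "wz": 0, "jaw": -0.7}

```text
clock: 31.95
eef_pos: [0.4342, -0.3787, 0.0645]
tool_rot: [-0.498, 0.867, -0.002, -0.001]
ft_force: [-0.1, 0.1, 0.2]
gripper_width: 0.0728
grip_force: 0.0
```

Run:
```python
from h import *
st();pocketcheck('side');report('scene')
```

```text
t 31.95 pos [ 0.4342 -0.3787  0.0645] q [-0.72  0.46 -0.29  0.81 -0.   -1.76] x [-0.505 -0.863  0.003] y [-0.863  0.505 -0.003] yaw 149.7 z [ 0.001 -0.004 -1.   ] w 0.0728 g 0.0
side [251. 153.] 108 top 0.052 zmed 0.033 [620.   1.] [49. 48.] 31
side [199. 166.] 102 top 0.052 zmed 0.033 [473.  57.] [47. 46.] 17
side [226. 169.] 98 top 0.052 zmed 0.032 [529.  -3.] [47. 41.] 68
side [294. 286.] 227 top 0.024 zmed 0.005 [ 431. -382.] [44. 47.] 57
  in disc: r 0.1045 ang 298.9 k 2.99 top 0.0524
  in disc: r 0.1025 ang 200.5 k 1.02 top 0.0521
  in disc: r 0.104 ang 247.3 k 1.96 top 0.0518
scene [307. 162.] 115 top 0.054 zmed 0.035 [472.  58.] [46. 49.] 21
scene [308. 184.] 120 top 0.054 zmed 0.035 [533.  -5.] [45. 45.] 71
scene [331. 200.] 139 top 0.054 zmed 0.035 [619.   2.] [45. 47.] 28
```

play_rows:
  commands:
    - {"dx": -0.004, "dy": -0.007, "dz": -0.1, "wx": 0, "wy": 0, "wz": 0, "jaw": -0.7}
    - {"dx": 0, "dy": 0, "dz": -0.067, "wx": 0, "wy": 0, "wz": 0, "jaw": -0.7}
    - {"dx": 0, "dy": 0, "dz": 0, "wx": 0, "wy": 0, "wz": 0, "jaw": -0.7}
    - {"dx": 0, "dy": 0, "dz": 0, "wx": 0, "wy": 0, "wz": 0, "jaw": 1}
    - {"dx": 0, "dy": 0, "dz": 0, "wx": 0, "wy": 0, "wz": 0, "jaw": 1}
    - {"dx": 0, "dy": 0, "dz": 0, "wx": 0, "wy": 0, "wz": 0, "jaw": 1}
    - {"dx": 0, "dy": 0, "dz": 0, "wx": 0, "wy": 0, "wz": 0, "jaw": 1}
    - {"dx": 0, "dy": 0, "dz": 0, "wx": 0, "wy": 0, "wz": 0, "jaw": 1}

```text
clock: 33.05
eef_pos: [0.4335, -0.3818, 0.0152]
tool_rot: [-0.498, 0.867, -0.003, -0.0]
ft_force: [-0.4, 0.9, 6.9]
gripper_width: 0.0467
grip_force: 31.0
```

play_rows:
  commands:
    - {"dx": 0, "dy": 0, "dz": 0.14, "wx": 0, "wy": 0, "wz": 0, "jaw": 1}
    - {"dx": 0, "dy": 0, "dz": 0.19, "wx": 0, "wy": 0, "wz": 0, "jaw": 1}
    - {"dx": 0.016, "dy": 0.175, "dz": 0, "wx": 0, "wy": 0, "wz": 0, "jaw": 1}
    - {"dx": 0.016, "dy": 0.175, "dz": 0, "wx": 0, "wy": 0, "wz": 0, "jaw": 1}
    - {"dx": 0.016, "dy": 0.175, "dz": 0, "wx": 0, "wy": 0, "wz": 0, "jaw": 1}
    - {"dx": 0.016, "dy": 0.175, "dz": 0, "wx": 0, "wy": 0, "wz": 0, "jaw": 1}
    - {"dx": 0.016, "dy": 0.175, "dz": 0, "wx": 0, "wy": 0, "wz": 0, "jaw": 1}
    - {"dx": 0.016, "dy": 0.175, "dz": 0, "wx": 0, "wy": 0, "wz": 0, "jaw": 1}

```text
clock: 34.05
eef_pos: [0.4615, -0.0642, 0.113]
tool_rot: [-0.497, 0.867, -0.002, -0.0]
ft_force: [0.8, -0.3, -0.3]
gripper_width: 0.0467
grip_force: 31.4
```

play_rows:
  commands:
    - {"dx": 0.016, "dy": 0.175, "dz": 0, "wx": 0, "wy": 0, "wz": 0, "jaw": 1}
    - {"dx": 0.016, "dy": 0.175, "dz": 0, "wx": 0, "wy": 0, "wz": 0, "jaw": 1}
    - {"dx": 0.016, "dy": 0.175, "dz": 0, "wx": 0, "wy": 0, "wz": 0, "jaw": 1}
    - {"dx": 0.016, "dy": 0.175, "dz": 0, "wx": 0, "wy": 0, "wz": 0, "jaw": 1}
    - {"dx": 0, "dy": 0, "dz": 0, "wx": 0, "wy": 0, "wz": 0, "jaw": 1}
    - {"dx": 0, "dy": 0, "dz": 0, "wx": 0, "wy": 0, "wz": 0, "jaw": 1}
    - {"dx": 0, "dy": 0, "dz": 0, "wx": 0, "wy": 0, "wz": 0, "jaw": 1}
    - {"dx": 0, "dy": 0, "dz": 0, "wx": 0, "wy": 0, "wz": 0, "jaw": 1}

```text
clock: 35.05
eef_pos: [0.4801, 0.143, 0.1123]
tool_rot: [-0.497, 0.868, -0.001, -0.001]
ft_force: [-0.1, -0.5, -0.9]
gripper_width: 0.0467
grip_force: 31.4
```

Run:
```python
from h import *
st();report('side');report('scene')
```

```text
t 35.05 pos [0.4801 0.143  0.1123] q [ 0.29  0.3  -0.41  0.86 -0.   -0.75] x [-0.507 -0.862  0.003] y [-0.862  0.507 -0.002] yaw 149.6 z [-0.    -0.004 -1.   ] w 0.0467 g 31.4
side [180. 132.] 87 top 0.119 zmed 0.102 [478. 141.] [53. 41.] 59
side [249. 152.] 110 top 0.052 zmed 0.033 [620.   8.] [48. 47.] 30
side [198. 165.] 138 top 0.052 zmed 0.034 [473.  58.] [49. 49.] 21
side [226. 168.] 106 top 0.052 zmed 0.033 [529.  -3.] [47. 41.] 68
scene [307. 162.] 116 top 0.052 zmed 0.036 [473.  57.] [47. 51.] 16
scene [308. 184.] 121 top 0.054 zmed 0.034 [532.  -4.] [44. 46.] 72
scene [333. 198.] 142 top 0.053 zmed 0.035 [619.   8.] [45. 48.] 30
```

play_rows:
  commands:
    - {"dx": 0.007, "dy": 0.005, "dz": -0.08, "wx": 0, "wy": 0, "wz": 0, "jaw": 1}
    - {"dx": 0, "dy": 0, "dz": -0.08, "wx": 0, "wy": 0, "wz": 0, "jaw": 1}
    - {"dx": 0, "dy": 0, "dz": -0.068, "wx": 0, "wy": 0, "wz": 0, "jaw": 1}
    - {"dx": 0, "dy": 0, "dz": 0, "wx": 0, "wy": 0, "wz": 0, "jaw": 1}
    - {"dx": 0, "dy": 0, "dz": 0, "wx": 0, "wy": 0, "wz": 0, "jaw": 1}
    - {"dx": 0, "dy": 0, "dz": 0, "wx": 0, "wy": 0, "wz": 0, "jaw": 0.2}
    - {"dx": 0, "dy": 0, "dz": 0, "wx": 0, "wy": 0, "wz": 0, "jaw": -0.3}
    - {"dx": 0, "dy": 0, "dz": 0, "wx": 0, "wy": 0, "wz": 0, "jaw": -0.5}

```text
clock: 36.15
eef_pos: [0.4825, 0.1458, 0.0442]
tool_rot: [-0.498, 0.867, -0.001, -0.001]
ft_force: [-0.1, 0.2, -0.4]
gripper_width: 0.064
grip_force: 0.0
```

play_rows:
  commands:
    - {"dx": 0, "dy": 0, "dz": 0, "wx": 0, "wy": 0, "wz": 0, "jaw": -0.5}
    - {"dx": 0, "dy": 0, "dz": 0.1, "wx": 0, "wy": 0, "wz": 0, "jaw": -0.5}
    - {"dx": 0, "dy": 0, "dz": 0.2, "wx": 0, "wy": 0, "wz": 0, "jaw": -1}
    - {"dx": 0, "dy": 0, "dz": 0.15, "wx": 0, "wy": 0, "wz": 0, "jaw": -1}
    - {"dx": -0.15, "dy": 0.1, "dz": 0, "wx": 0, "wy": 0, "wz": -0.8, "jaw": -1}
    - {"dx": -0.15, "dy": 0.1, "dz": 0, "wx": 0, "wy": 0, "wz": -0.8, "jaw": -1}
    - {"dx": 0, "dy": 0, "dz": 0, "wx": 0, "wy": 0, "wz": 0, "jaw": -1}
    - {"dx": 0, "dy": 0, "dz": 0, "wx": 0, "wy": 0, "wz": 0, "jaw": -1}

```text
clock: 37.15
eef_pos: [0.3927, 0.2059, 0.1791]
tool_rot: [-0.391, 0.92, -0.002, -0.0]
ft_force: [0.2, -0.5, 1.0]
gripper_width: 0.0856
grip_force: 0.0
```

Run:
```python
from h import *
st();pocketcheck('side');p=pocketcheck('scene');save('sc4.png',cv2.resize(p[120:225,270:400],(780,630-30)))
d=np.load('scene0.npz')
p,dd,K,T=snap('scene');w=cloud(dd,K,T)
m=(np.hypot(w[...,0]-AX[0],w[...,1]-AX[1])<.135)&(w[...,2]>.055);q=w[m];print(np.median(q,0),len(q))
```

```text
t 37.15 pos [0.3927 0.2059 0.1791] q [ 0.49  0.15 -0.42  1.   -0.   -0.32] x [-0.695 -0.719  0.002] y [-0.719  0.695 -0.002] yaw 136.0 z [ 0.    -0.003 -1.   ] w 0.0856 g 0.0
side [183. 148.] 92 top 0.052 zmed 0.033 [481. 145.] [52. 44.] 65
side [250. 152.] 110 top 0.052 zmed 0.034 [619.   8.] [48. 49.] 31
side [198. 165.] 130 top 0.053 zmed 0.034 [474.  65.] [54. 61.] 16
side [226. 168.] 107 top 0.051 zmed 0.033 [529.  -3.] [47. 42.] 70
  in disc: r 0.1028 ang 149.5 k 0.0 top 0.0516
  in disc: r 0.0985 ang 300.2 k 3.02 top 0.0515
  in disc: r 0.0991 ang 196.2 k 0.94 top 0.0525
  in disc: r 0.1038 ang 247.5 k 1.96 top 0.0515
scene [327. 149.] 93 top 0.054 zmed 0.035 [482. 144.] [46. 46.] 61
scene [307. 162.] 114 top 0.054 zmed 0.035 [473.  58.] [47. 48.] 19
scene [308. 184.] 119 top 0.053 zmed 0.035 [532.  -4.] [45. 47.] 68
scene [333. 198.] 147 top 0.053 zmed 0.035 [619.   7.] [45. 47.] 31
  in disc: r 0.1011 ang 149.5 k 0.0 top 0.0536
  in disc: r 0.1027 ang 200.1 k 1.02 top 0.0538
  in disc: r 0.1039 ang 248.8 k 1.99 top 0.053
  in disc: r 0.0991 ang 300.2 k 3.02 top 0.053
[0.65073516 0.17050762 0.07562091] 52
```

View pics/sc4.png

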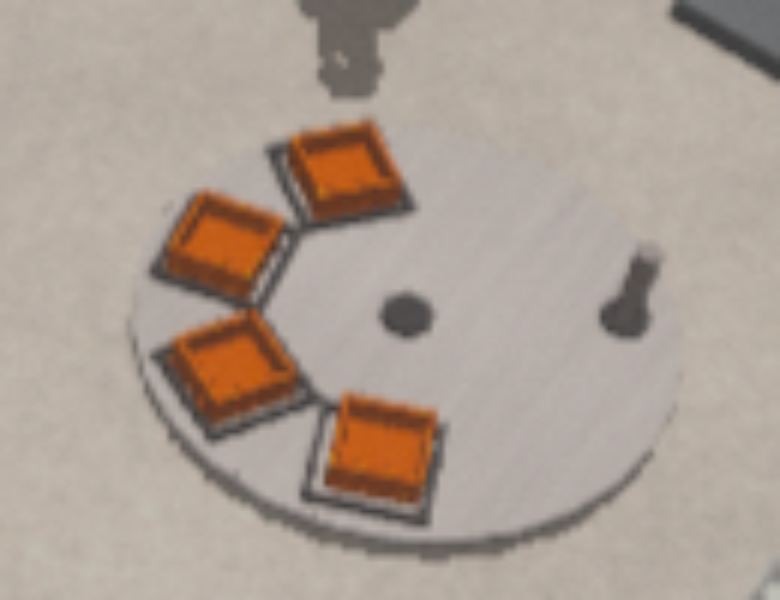

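All four lids are seated hollow up, and the knock left D inside its pocket rim. Now the post at (0.651, 0.172): go above it with a tangential closing axis (yaw 136°, already right), fingers half open.

play_rows:
  commands:
    - {"dx": 0.172, "dy": -0.023, "dz": 0, "wx": 0, "wy": 0, "wz": 0, "jaw": -0.1}
    - {"dx": 0.172, "dy": -0.023, "dz": 0, "wx": 0, "wy": 0, "wz": -0.25, "jaw": -0.1}
    - {"dx": 0.172, "dy": -0.023, "dz": 0, "wx": 0, "wy": 0, "wz": 0, "jaw": -0.1}
    - {"dx": 0.172, "dy": -0.023, "dz": 0, "wx": 0, "wy": 0, "wz": 0, "jaw": -0.1}
    - {"dx": 0.172, "dy": -0.023, "dz": 0, "wx": 0, "wy": 0, "wz": 0, "jaw": -0.1}
    - {"dx": 0, "dy": 0, "dz": -0.13, "wx": 0, "wy": 0, "wz": 0, "jaw": -0.1}
    - {"dx": 0, "dy": 0, "dz": 0, "wx": 0, "wy": 0, "wz": 0, "jaw": -0.1}
    - {"dx": 0, "dy": 0, "dz": 0, "wx": 0, "wy": 0, "wz": 0, "jaw": -0.1}

```text
clock: 38.3
eef_pos: [0.6501, 0.1707, 0.1401]
tool_rot: [-0.373, 0.928, -0.001, -0.001]
ft_force: [0.2, 0.1, 0.1]
gripper_width: 0.0471
grip_force: 0.0
```

Run:
```python
from h import *
st()
```

```text
t 38.3 pos [0.6501 0.1707 0.1401] q [ 0.26  0.56  0.1   1.11 -0.   -0.51] x [-0.722 -0.692  0.004] y [-0.692  0.722 -0.001] yaw 133.8 z [-0.002 -0.003 -1.   ] w 0.0471 g 0.0
```

play_rows:
  commands:
    - {"dx": 0.003, "dy": 0.003, "dz": -0.1, "wx": 0, "wy": 0, "wz": 0, "jaw": -0.1}
    - {"dx": 0, "dy": 0, "dz": -0.1, "wx": 0, "wy": 0, "wz": 0, "jaw": -0.1}
    - {"dx": 0, "dy": 0, "dz": -0.1, "wx": 0, "wy": 0, "wz": 0, "jaw": -0.1}
    - {"dx": 0, "dy": 0, "dz": 0, "wx": 0, "wy": 0, "wz": 0, "jaw": 0.1}
    - {"dx": 0, "dy": 0, "dz": 0, "wx": 0, "wy": 0, "wz": 0, "jaw": 0.3}
    - {"dx": 0, "dy": 0, "dz": 0, "wx": 0, "wy": 0, "wz": 0, "jaw": 0.45}
    - {"dx": 0, "dy": 0, "dz": 0, "wx": 0, "wy": 0, "wz": 0, "jaw": 0.45}
    - {"dx": 0, "dy": 0, "dz": 0, "wx": 0, "wy": 0, "wz": 0, "jaw": 0.45}
  newtons: 20

```text
clock: 39.3
eef_pos: [0.6516, 0.1722, 0.0505]
tool_rot: [-0.373, 0.928, -0.001, -0.001]
ft_force: [0.2, 0.2, 0.7]
gripper_width: 0.0233
grip_force: 0.0
```

Run:
```python
from h import *
st()
s=arm.get_state();P=np.array(s['eef_pos'][:2]);e=P-AX
a=np.degrees(np.arctan2(e[1],e[0]));print('now ang',a,'r',np.hypot(*e))
prev=P
for k in range(1,34):
    b=np.radians(44-3.4*k); n=AX+.115*np.array([np.cos(b),np.sin(b)])
    print(k,((n-prev)/.3).round(3).tolist(),end=' '); prev=n
```

```text
t 39.3 pos [0.6516 0.1722 0.0505] q [ 0.26  0.62 -0.03  0.92 -0.   -0.5 ] x [-0.722 -0.692  0.002] y [-0.692  0.722 -0.002] yaw 133.8 z [ 0.    -0.003 -1.   ] w 0.0233 g 0.0
now ang 43.89955536308522 r 0.11434850463647525
1 [0.016, -0.015] 2 [0.014, -0.018] 3 [0.013, -0.019] 4 [0.012, -0.019] 5 [0.011, -0.02] 6 [0.01, -0.021] 7 [0.008, -0.021] 8 [0.007, -0.022] 9 [0.006, -0.022] 10 [0.005, -0.022] 11 [0.003, -0.023] 12 [0.002, -0.023] 13 [0.001, -0.023] 14 [-0.001, -0.023] 15 [-0.002, -0.023] 16 [-0.003, -0.022] 17 [-0.005, -0.022] 18 [-0.006, -0.022] 19 [-0.007, -0.022] 20 [-0.009, -0.021] 21 [-0.01, -0.02] 22 [-0.011, -0.02] 23 [-0.012, -0.019] 24 [-0.013, -0.018] 25 [-0.014, -0.018] 26 [-0.015, -0.017] 27 [-0.016, -0.016] 28 [-0.017, -0.015] 29 [-0.018, -0.014] 30 [-0.019, -0.013] 31 [-0.02, -0.011] 32 [-0.02, -0.01] 33 [-0.021, -0.009]
```

play_rows:
  commands:
    - {"dx": 0.016, "dy": -0.015, "dz": 0, "wx": 0, "wy": 0, "wz": -0.396, "jaw": 0.45}
    - {"dx": 0.014, "dy": -0.018, "dz": 0, "wx": 0, "wy": 0, "wz": -0.396, "jaw": 0.45}
    - {"dx": 0.013, "dy": -0.019, "dz": 0, "wx": 0, "wy": 0, "wz": -0.396, "jaw": 0.45}
    - {"dx": 0.012, "dy": -0.019, "dz": 0, "wx": 0, "wy": 0, "wz": -0.396, "jaw": 0.45}
    - {"dx": 0.011, "dy": -0.02, "dz": 0, "wx": 0, "wy": 0, "wz": -0.396, "jaw": 0.45}
    - {"dx": 0.01, "dy": -0.021, "dz": 0, "wx": 0, "wy": 0, "wz": -0.396, "jaw": 0.45}
    - {"dx": 0.008, "dy": -0.021, "dz": 0, "wx": 0, "wy": 0, "wz": -0.396, "jaw": 0.45}
    - {"dx": 0.007, "dy": -0.022, "dz": 0, "wx": 0, "wy": 0, "wz": -0.396, "jaw": 0.45}

```text
clock: 40.3
eef_pos: [0.6783, 0.1264, 0.05]
tool_rot: [-0.143, 0.99, -0.0, -0.001]
ft_force: [-1.2, 1.0, 0.5]
gripper_width: 0.0237
grip_force: 1.2
```

```bash
cat >> h.py <<'E'
def disc():
    s=arm.get_state();P=np.array(s['eef_pos'][:2]);e=P-AX
    print('tool ang',np.degrees(np.arctan2(e[1],e[0])).round(1),'r',np.hypot(*e).round(4),'f',np.round(s['ft_force'],1))
E
python3 - <<'E'
from h import *
st();disc();pocketcheck('scene')
E
```

```text
t 40.3 pos [0.6783 0.1264 0.05  ] q [ 0.18  0.65  0.02  0.94 -0.   -0.1 ] x [-0.959 -0.284  0.003] y [-0.284  0.959  0.   ] yaw 106.5 z [-0.003 -0.001 -1.   ] w 0.0237 g 1.2
tool ang 17.1 r 0.1142 f [-1.2  1.   0.5]
scene [340. 149.] 98 top 0.053 zmed 0.036 [513. 177.] [46. 48.] 36
scene [315. 154.] 108 top 0.054 zmed 0.036 [468. 103.] [47. 46.] 84
scene [304. 172.] 117 top 0.054 zmed 0.035 [494.  21.] [44. 47.] 42
scene [320. 193.] 141 top 0.053 zmed 0.035 [578.  -5.] [46. 46.] 4
  in disc: r 0.1014 ang 123.6 k -0.52 top 0.0534
  in disc: r 0.1019 ang 174.5 k 0.5 top 0.0539
  in disc: r 0.1035 ang 223.6 k 1.49 top 0.0541
  in disc: r 0.0983 ang 275.1 k 2.52 top 0.0534
```

Turning well, lids riding along seated. Continue.

play_rows:
  commands:
    - {"dx": 0.006, "dy": -0.022, "dz": 0, "wx": 0, "wy": 0, "wz": -0.396, "jaw": 0.45}
    - {"dx": 0.005, "dy": -0.022, "dz": 0, "wx": 0, "wy": 0, "wz": -0.396, "jaw": 0.45}
    - {"dx": 0.003, "dy": -0.023, "dz": 0, "wx": 0, "wy": 0, "wz": -0.396, "jaw": 0.45}
    - {"dx": 0.002, "dy": -0.023, "dz": 0, "wx": 0, "wy": 0, "wz": -0.396, "jaw": 0.45}
    - {"dx": 0.001, "dy": -0.023, "dz": 0, "wx": 0, "wy": 0, "wz": -0.396, "jaw": 0.45}
    - {"dx": -0.001, "dy": -0.023, "dz": 0, "wx": 0, "wy": 0, "wz": -0.396, "jaw": 0.45}
    - {"dx": -0.002, "dy": -0.023, "dz": 0, "wx": 0, "wy": 0, "wz": -0.396, "jaw": 0.45}
    - {"dx": -0.003, "dy": -0.022, "dz": 0, "wx": 0, "wy": 0, "wz": -0.396, "jaw": 0.45}

```text
clock: 41.35
eef_pos: [0.6812, 0.0722, 0.0499]
tool_rot: [0.093, 0.996, 0.0, -0.002]
ft_force: [-1.2, 2.4, 0.8]
gripper_width: 0.0235
grip_force: 1.1
```

play_rows:
  commands:
    - {"dx": -0.005, "dy": -0.022, "dz": 0, "wx": 0, "wy": 0, "wz": -0.396, "jaw": 0.45}
    - {"dx": -0.006, "dy": -0.022, "dz": 0, "wx": 0, "wy": 0, "wz": -0.396, "jaw": 0.45}
    - {"dx": -0.007, "dy": -0.022, "dz": 0, "wx": 0, "wy": 0, "wz": -0.396, "jaw": 0.45}
    - {"dx": -0.009, "dy": -0.021, "dz": 0, "wx": 0, "wy": 0, "wz": -0.396, "jaw": 0.45}
    - {"dx": -0.01, "dy": -0.02, "dz": 0, "wx": 0, "wy": 0, "wz": -0.396, "jaw": 0.45}
    - {"dx": -0.011, "dy": -0.02, "dz": 0, "wx": 0, "wy": 0, "wz": -0.396, "jaw": 0.45}
    - {"dx": -0.012, "dy": -0.019, "dz": 0, "wx": 0, "wy": 0, "wz": -0.396, "jaw": 0.45}
    - {"dx": 0, "dy": 0, "dz": 0, "wx": 0, "wy": 0, "wz": 0, "jaw": 0.45}

```text
clock: 42.35
eef_pos: [0.6636, 0.0273, 0.0499]
tool_rot: [0.296, 0.955, -0.001, -0.002]
ft_force: [0.0, -0.8, 0.9]
gripper_width: 0.0234
grip_force: 0.0
```

Run:
```python
from h import *
st();disc();pocketcheck('scene')
```

```text
t 42.35 pos [0.6636 0.0273 0.0499] q [ 0.04  0.61 -0.06  0.91 -0.    0.64] x [-0.825  0.566  0.003] y [ 0.566  0.825 -0.002] yaw 55.6 z [-0.004 -0.    -1.   ] w 0.0234 g 0.0
tool ang -34.8 r 0.115 f [ 0.  -0.8  0.9]
scene [341. 149.] 90 top 0.055 zmed 0.035 [513. 179.] [42. 50.] 29
scene [315. 153.] 81 top 0.054 zmed 0.039 [468. 105.] [42. 45.] 82
scene [306. 171.] 121 top 0.053 zmed 0.035 [495.  25.] [42. 48.] 40
  in disc: r 0.1027 ang 122.9 k -0.53 top 0.0549
  in disc: r 0.1023 ang 172.9 k 0.47 top 0.0538
  in disc: r 0.1007 ang 222.2 k 1.46 top 0.0528
```

play_rows:
  commands:
    - {"dx": -0.013, "dy": -0.018, "dz": 0, "wx": 0, "wy": 0, "wz": -0.396, "jaw": 0.45}
    - {"dx": -0.014, "dy": -0.018, "dz": 0, "wx": 0, "wy": 0, "wz": -0.396, "jaw": 0.45}
    - {"dx": -0.015, "dy": -0.017, "dz": 0, "wx": 0, "wy": 0, "wz": -0.396, "jaw": 0.45}
    - {"dx": -0.008, "dy": -0.008, "dz": 0, "wx": 0, "wy": 0, "wz": -0.2, "jaw": 0.45}
    - {"dx": -0.008, "dy": -0.008, "dz": 0, "wx": 0, "wy": 0, "wz": -0.2, "jaw": 0.45}
    - {"dx": -0.008, "dy": -0.0075, "dz": 0, "wx": 0, "wy": 0, "wz": -0.2, "jaw": 0.45}
    - {"dx": -0.0085, "dy": -0.007, "dz": 0, "wx": 0, "wy": 0, "wz": -0.2, "jaw": 0.45}
    - {"dx": 0, "dy": 0, "dz": 0, "wx": 0, "wy": 0, "wz": 0, "jaw": 0.45}

```text
clock: 43.4
eef_pos: [0.6413, 0.0019, 0.0499]
tool_rot: [0.435, 0.9, -0.001, -0.002]
ft_force: [1.3, 0.4, 0.9]
gripper_width: 0.0231
grip_force: 0.3
```

Run:
```python
from h import *
st();disc();pocketcheck('scene')
```

```text
t 43.4 pos [0.6413 0.0019 0.0499] q [ 0.    0.58 -0.13  0.87  0.    0.9 ] x [-0.621  0.784  0.002] y [ 0.784  0.621 -0.002] yaw 38.4 z [-0.003  0.    -1.   ] w 0.0231 g 0.3
tool ang -51.6 r 0.1161 f [1.3 0.4 0.9]
scene [324. 150.] 75 top 0.052 zmed 0.034 [477. 136.] [43. 46.] 67
scene [308. 165.] 128 top 0.053 zmed 0.036 [480.  52.] [46. 48.] 26
scene [369. 169.] 86 top 0.052 zmed 0.033 [628. 175.] [43. 47.] 48
  in disc: r 0.1015 ang 154.6 k 0.11 top 0.0521
  in disc: r 0.098 ang 204.9 k 1.11 top 0.0528
  in disc: r 0.1014 ang 54.5 k -1.9 top 0.052
```

play_rows:
  commands:
    - {"dx": -0.008, "dy": -0.006, "dz": 0, "wx": 0, "wy": 0, "wz": -0.18, "jaw": 0.45}
    - {"dx": -0.008, "dy": -0.0055, "dz": 0, "wx": 0, "wy": 0, "wz": -0.18, "jaw": 0.45}
    - {"dx": -0.0085, "dy": -0.0055, "dz": 0, "wx": 0, "wy": 0, "wz": -0.18, "jaw": 0.45}
    - {"dx": -0.0085, "dy": -0.005, "dz": 0, "wx": 0, "wy": 0, "wz": -0.18, "jaw": 0.45}
    - {"dx": -0.009, "dy": -0.005, "dz": 0, "wx": 0, "wy": 0, "wz": -0.18, "jaw": 0.45}
    - {"dx": 0, "dy": 0, "dz": 0, "wx": 0, "wy": 0, "wz": 0, "jaw": 0.45}
    - {"dx": 0, "dy": 0, "dz": 0, "wx": 0, "wy": 0, "wz": 0, "jaw": 0.45}
    - {"dx": 0, "dy": 0, "dz": 0, "wx": 0, "wy": 0, "wz": 0, "jaw": 0.45}

```text
clock: 44.45
eef_pos: [0.6282, -0.0056, 0.0497]
tool_rot: [0.495, 0.869, -0.0, -0.002]
ft_force: [-0.7, -0.3, -0.4]
gripper_width: 0.0232
grip_force: 0.0
```

Run:
```python
from h import *
st();disc();pocketcheck('scene')
```

```text
t 44.45 pos [ 0.6282 -0.0056  0.0497] q [-0.01  0.56 -0.16  0.86  0.    1.03] x [-0.51   0.86   0.004] y [ 0.86   0.51  -0.003] yaw 30.7 z [-0.004  0.002 -1.   ] w 0.0232 g 0.0
tool ang -59.1 r 0.1148 f [-0.7 -0.3 -0.4]
scene [309. 162.] 124 top 0.053 zmed 0.035 [477.  63.] [46. 48.] 17
scene [371. 172.] 102 top 0.053 zmed 0.036 [638. 167.] [45. 49.] 47
  in disc: r 0.0972 ang 197.9 k 0.97 top 0.0527
  in disc: r 0.1017 ang 47.0 k -2.05 top 0.0533
```

play_rows:
  commands:
    - {"dx": -0.0058, "dy": -0.0033, "dz": 0, "wx": 0, "wy": 0, "wz": -0.116, "jaw": 0.45}
    - {"dx": -0.0059, "dy": -0.0032, "dz": 0, "wx": 0, "wy": 0, "wz": -0.116, "jaw": 0.45}
    - {"dx": -0.0059, "dy": -0.0031, "dz": 0, "wx": 0, "wy": 0, "wz": -0.116, "jaw": 0.45}
    - {"dx": -0.006, "dy": -0.003, "dz": 0, "wx": 0, "wy": 0, "wz": -0.116, "jaw": 0.45}
    - {"dx": -0.006, "dy": -0.0029, "dz": 0, "wx": 0, "wy": 0, "wz": -0.116, "jaw": 0.45}
    - {"dx": -0.006, "dy": -0.0028, "dz": 0, "wx": 0, "wy": 0, "wz": -0.116, "jaw": 0.45}
    - {"dx": 0, "dy": 0, "dz": 0, "wx": 0, "wy": 0, "wz": 0, "jaw": 0.45}
    - {"dx": 0, "dy": 0, "dz": 0, "wx": 0, "wy": 0, "wz": 0, "jaw": 0.45}

```text
clock: 45.5
eef_pos: [0.6214, -0.0091, 0.05]
tool_rot: [0.539, 0.842, 0.003, -0.0]
ft_force: [8.5, 6.6, -6.7]
gripper_width: 0.0232
grip_force: 5.2
```

Run:
```python
from h import *
st();disc();pocketcheck('scene')
```

```text
t 45.5 pos [ 0.6214 -0.0091  0.05  ] q [-0.02  0.54 -0.19  0.84  0.01  1.12] x [-0.419  0.908  0.004] y [0.908 0.419 0.005] yaw 24.7 z [ 0.003  0.006 -1.   ] w 0.0232 g 5.2
tool ang -62.9 r 0.1146 f [ 8.5  6.6 -6.7]
scene [359. 154.] 72 top 0.053 zmed 0.038 [574. 202.] [26. 54.] 30
scene [309. 161.] 122 top 0.054 zmed 0.036 [475.  68.] [47. 49.] 16
scene [371. 174.] 113 top 0.054 zmed 0.036 [643. 163.] [47. 49.] 42
  in disc: r 0.1094 ang 87.5 k -1.24 top 0.0527
  in disc: r 0.098 ang 195.0 k 0.91 top 0.0537
  in disc: r 0.1021 ang 43.4 k -2.12 top 0.0537
```

The stop is reached: about 11 N steady and 106° (1.85 rad) turned. Open, lift off and move away.

play_rows:
  commands:
    - {"dx": 0, "dy": 0, "dz": 0, "wx": 0, "wy": 0, "wz": 0, "jaw": 0.2}
    - {"dx": 0, "dy": 0, "dz": 0, "wx": 0, "wy": 0, "wz": 0, "jaw": -0.1}
    - {"dx": 0, "dy": 0, "dz": 0, "wx": 0, "wy": 0, "wz": 0, "jaw": -0.1}
    - {"dx": 0, "dy": 0, "dz": 0.1, "wx": 0, "wy": 0, "wz": 0, "jaw": -0.1}
    - {"dx": 0, "dy": 0, "dz": 0.15, "wx": 0, "wy": 0, "wz": 0, "jaw": -0.1}
    - {"dx": 0, "dy": 0, "dz": 0.2, "wx": 0, "wy": 0, "wz": 0, "jaw": -0.1}
    - {"dx": 0, "dy": 0, "dz": 0.1, "wx": 0, "wy": 0, "wz": 0, "jaw": -0.1}
    - {"dx": 0, "dy": 0, "dz": 0, "wx": 0, "wy": 0, "wz": 0, "jaw": -0.1}

```text
clock: 46.55
eef_pos: [0.6199, -0.0115, 0.2183]
tool_rot: [0.54, 0.842, 0.002, 0.001]
ft_force: [-0.9, 1.0, 0.2]
gripper_width: 0.0468
grip_force: 0.0
```

play_rows:
  commands:
    - {"dx": -0.15, "dy": -0.15, "dz": 0, "wx": 0, "wy": 0, "wz": 0, "jaw": -0.1}
    - {"dx": -0.15, "dy": -0.15, "dz": 0, "wx": 0, "wy": 0, "wz": 0, "jaw": -0.1}
    - {"dx": -0.15, "dy": -0.15, "dz": 0, "wx": 0, "wy": 0, "wz": 0, "jaw": -0.1}
    - {"dx": -0.15, "dy": -0.15, "dz": 0, "wx": 0, "wy": 0, "wz": 0, "jaw": -0.1}
    - {"dx": -0.15, "dy": -0.15, "dz": 0, "wx": 0, "wy": 0, "wz": 0, "jaw": -0.1}
    - {"dx": 0, "dy": 0, "dz": 0, "wx": 0, "wy": 0, "wz": 0, "jaw": -0.1}
    - {"dx": 0, "dy": 0, "dz": 0, "wx": 0, "wy": 0, "wz": 0, "jaw": -0.1}
    - {"dx": 0, "dy": 0, "dz": 0, "wx": 0, "wy": 0, "wz": 0, "jaw": -0.1}

```text
clock: 47.55
eef_pos: [0.3979, -0.2312, 0.2143]
tool_rot: [0.539, 0.842, 0.0, -0.002]
ft_force: [0.8, 0.1, -0.2]
gripper_width: 0.0468
grip_force: 0.0
```

Run:
```python
from h import *
st();pocketcheck('side');p=pocketcheck('scene');save('fin.png',cv2.resize(p[110:300,140:400],(780,570)))
```

```text
t 47.55 pos [ 0.3979 -0.2312  0.2143] q [-0.53  0.16 -0.31  1.1   0.    0.61] x [-0.42   0.908  0.004] y [ 0.908  0.42  -0.002] yaw 24.8 z [-0.003  0.003 -1.   ] w 0.0468 g 0.0
side [196. 128.] 97 top 0.052 zmed 0.036 [562. 196.] [50. 51.] 2
side [183. 146.] 90 top 0.052 zmed 0.033 [486. 156.] [48. 44.] 60
side [196. 163.] 134 top 0.052 zmed 0.035 [475.  67.] [47. 50.] 15
  in disc: r 0.103 ang 94.2 k -1.1 top 0.052
  in disc: r 0.1048 ang 142.9 k -0.13 top 0.052
  in disc: r 0.0975 ang 195.1 k 0.92 top 0.0518
scene [329. 148.] 92 top 0.054 zmed 0.036 [486. 154.] [46. 47.] 58
scene [355. 154.] 98 top 0.054 zmed 0.035 [563. 195.] [50. 48.] 90
scene [310. 161.] 110 top 0.054 zmed 0.035 [474.  67.] [46. 52.] 16
scene [370. 174.] 107 top 0.053 zmed 0.034 [642. 161.] [43. 50.] 44
  in disc: r 0.1031 ang 143.6 k -0.12 top 0.0537
  in disc: r 0.102 ang 93.6 k -1.12 top 0.0538
  in disc: r 0.0982 ang 195.2 k 0.92 top 0.0542
  in disc: r 0.0993 ang 43.1 k -2.13 top 0.0533
```

View pics/fin.png

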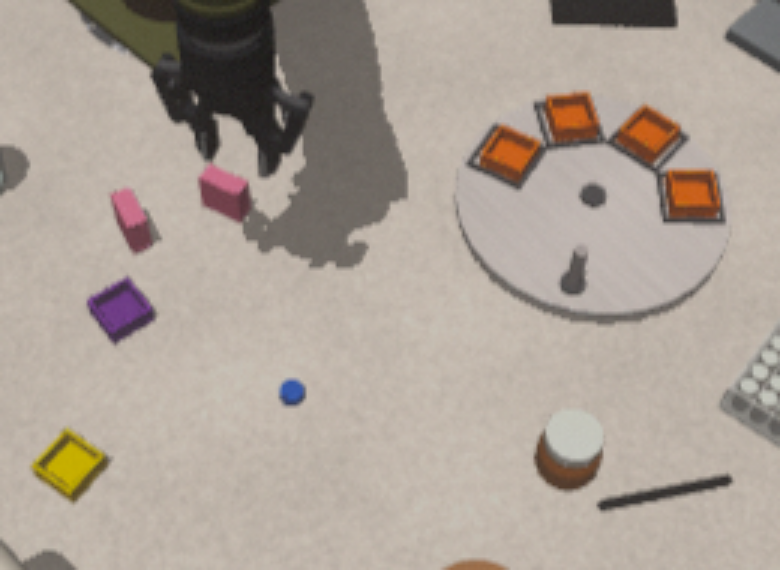

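The final view shows all four lids seated hollow up and the disc at its stop facing the lamp. The cap, jar and look-alikes are untouched.

```bash
python3 -c "
from rig import arm
print(arm.finish_job())"
```

```text
the job is handed in; nothing more can be done
None
```

I laid all four orange lids hollow up in their pockets, turned the turntable clockwise to its stop facing the lamp, and handed the job in at about 48 s of the 210 s allowed; the blue cap, brown jar and look-alikes stayed where they were.

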